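# Book a jar of rivets out of the stock cabinet

## Task

Open the stock cabinet by its door handle, to a right angle or more, and leave it open. Take out the glass jar of rivets and stand it upright in the middle of the code reader's round pad, turned so that its barcode label squarely faces the reader's window; do not tip the jar or disturb the other stock and tools.

Things in the scene. Friction and masses are not known exactly. Their poses are not given: they have to be found in the camera images.
- cabinet: small grey sheet-steel cabinet with a blue door on the bench: 200 deep (x), 290 wide (y), 280 high. Origin under the carcass centre; front opening at its own x = -100, looking along its -x to the robot. Inner floor at z = 20, inside 270 wide, roof underside at z = 268. A half-depth shelf (underside z = 132) begins 114 behind the opening
- door (a joint): hinge of the blue door, rad: 0 shut, grows as it opens towards the robot, stop at 2.0. It stays where it is left; a sprung roller catch holds it shut until it is pulled with some 5 N at the handle
- door_hinge (a point): point on the door's vertical hinge line, at the left (+y) front edge of the cabinet, 260 above the bench. The door is 16 thick (8 either side of this line), 290 wide, top edge at z = 278. This frame turns with the door: -x is the outward normal of its outer face, -y runs along it to the free edge
- handle_mid (a point): point on the grip bar of the door's handle, 215 above the bench. The handle is an upright steel bow of 10 diameter round bar near the free edge, 245 from the hinge line; the bar's axis is 42 out from the door's outer face, upright from z = 155 to 267; at both ends it bends back to the door. Axes as the door's
- handle_top (a point): the top outer bend of the handle, on the bar's axis, 267 above the bench; from here the top limb of the bow runs 42 back to the door along this frame's +x, the grip bar runs down
- jar: screw-lid glass jar of rivets, tan lid, 63 diameter, 85 high, about 0.27 kg, standing on the cabinet floor near the front. Origin at the centre of its underside; z is up its axis; +x points to its white barcode label; an orange seal strip runs from the label up over the lid on the same side
- jar_code (a point): middle of the jar's barcode label, on its side, 32 from its axis and 36 above its underside
- reader: code reader fixed on the bench: aluminium base plate 215 x 104 x 6, round black rubber pad (90 diameter, top at z = 8) and black reading head (76 wide, top at z = 72) with a dark red window. Origin under the pad's centre; +x points from pad to head; the window is at x = 95 and looks along -x. Jar right: on the pad's centre, its +x along the reader's +x
- grease_can: black tin of 67 diameter, 78 high, in the back of the cabinet; leave alone. Origin under its centre
- paste_tin: yellow and blue tin of 70 diameter, 64 high, in the back of the cabinet; leave alone. Origin under its centre
- pliers: pliers with red grips, 50 x 172 x 12, lying on the bench; leave alone. Origin under their centre
- tape_measure: yellow tape measure, 67 x 80 x 32, lying on the bench; leave alone. Origin under its centre

How it is judged:
On the way, in this order (a step that is already met when the one before it is completed fails the run):
1. the door is pulled off its catch by the handle (value of joint door between 0.15 and 1.2 rad and distance between the grasp point and handle_mid below 0.085 m).
2. the door stands open at about a right angle or more (value of joint door above 1.45 rad), for 0.2 s.
3. the jar is out of the cabinet (x of jar in the frame of cabinet below -0.14 m), for 0.1 s.
At the end, for the whole second after the job is handed in: The door still stands open at 80 degrees or more, and the jar stands upright and at rest on the reader's round pad, within 18 mm of its centre, its barcode label facing the window within 15 degrees (value of joint door above 1.4 rad and horizontal distance between jar and reader below 0.018 m and height (world z) of jar between 0.004 and 0.013 m and angle between jar's own z axis and vertical below 0.06 rad and angle between the x axis of jar and the x axis of reader, either way round below 0.26 rad and x of jar_code in the frame of reader above 0.005 m and linear speed of jar below 0.01 m/s); the robot touches nothing.
It fails at once if the jar is tipped more than 35 degrees (angle between jar's own z axis and vertical above 0.61 rad).
It fails at once if a tin in the cabinet, the pliers or the tape measure is shifted more than 25 mm (distance of any of grease_can, paste_tin, pliers, tape_measure from where it was at the start of the episode above 0.025 m).
It also fails if it takes over 72 s, if anything falls off the work surface, if the arm or the gripper's body presses on something with over 40 N, if the wrist force passes 120 N, or if a joint passes its speed limit or range.

## Robot

A 6-joint arm with a two-finger parallel gripper is mounted at the origin on a cart in front of the work surface, level with it; the furniture and walls round the work are solid. World frame = base frame: x ahead of the robot, y to its left, z up, the work surface at z = 0. Lengths are in m, angles in rad, forces in N, time in s.
With the tool pointing down it reaches from about 0.325 to 0.75 m from the base axis. Payload 7.6 kg.
Tool frame: the origin (TCP) lies at the very end of the fingers, on their centre line; the grasp point (between the pads) lies 19 mm behind it; z points along the fingers, y is the line along which they close (so a half turn about z gives the same grasp; the last joint's range is limited). The gripper opens to 85 mm and grips with 20 to 120 N. Pads are 22 mm wide; open, the fingers measure 114 mm over their backs; the gripper's body (76 mm by 85 mm) begins 54 mm behind the grasp point. The pads swing forward as they close: fully open they stand 13 mm farther back than shut.
Start: joints at [-1.379, 0.052, 1.401, -0, 1.689, -0.07], TCP at [0.136, -0.507, 0.231] pointing down, gripper open.
Joint ranges: [-2.9, 2.9], [-0.91, 2.17], [0.12, 2.37], [-1.06, 4.2], [0.26, 2.73], [-2.93, 2.93]. Speed limits (rad/s): [2.57, 2.57, 3.01, 3.14, 3.14, 3.14].

## Interface

Orientations are given as [roll, pitch, yaw] about the fixed x, y, z axes, in that order (R = Rz(yaw) Ry(pitch) Rx(roll)).
In Python, from workcell import status, vision, order gives the robot as it stands.
- The arm moves only by the tool move_arm, never from a script. Its argument "moves" is a list of rows, each a list of 3 entries, a list of its own where there are three numbers: the shift along the tool's x, y, z as a fraction of full scale, then the turn, a rotation vector about the tool's x, y, z as a fraction of full scale, then the opening, from -1 (shut) to 1 (fully open). A call has exactly 10 rows; each row is the pose to reach, as a shift and turn from the pose commanded when the call began, along the tool's axes at that moment, turning the shorter way round; what a row does not reach only later rows make up. Full scale, the value 1, is 0.2 m for a shift and pi rad for a turn. A row lasts 1/12 s, in which the tool goes at most 41.7 mm and 7.16 degrees, less where a joint would pass 70% of its speed; a pose out of reach is approached as far as the arm can. A call with a number of a shift or a turn outside -1 to 1 is refused whole. A call with a gripper value outside its range is refused whole. The fingers move at their own pace and stop on an object; the grip force is fixed at half the most. Time passes only in rows, so rows that repeat a pose let the fingers close, or fill a call up. It gives the time, the measured TCP pose, the force, the opening and the grip force at its end, in the units of the state.
- status.sense(): the state, without advancing time (a new reading comes with each control period).
- vision.get_image(name): name is "side" or "top" or "wrist"; returns a dict with "color" (480x640x3 uint8, red, green, blue), "fovy" (degrees; the focal length in pixels is half the picture's height over the tangent of half this angle, whatever the lens; pixels are square), "cx", "cy" (the principal point, pixels), "eye" and "attitude" of the camera in the world; the wrist camera has in their place "hand_eye" (4x4, takes a point from camera to tool coordinates, whose origin is the TCP and whose axes are the flange's). Camera axes: x right, y down, z forward; pixel columns grow to the right and rows downward; lengths in m; the calibration is good to about 2 mm. A picture is of the moment at which its call begins: read the wrist's pose just before it. There is no depth.
- order.close_job(): hands the job in; it is judged then, once.
The state is a dict: "time": time; "q": joint angles; "joint_vel": joint speeds; "joint_torque": joint torques, N m; "position": TCP position; "ee_rot": TCP orientation; "contact_force": force on the tool from outside, world axes, zero at the start; "ft_torque": the same for the moment, N m; "grip_width": finger opening in m; "grasp_force": force on a finger pad.
Only numpy, scipy, OpenCV 4.12 (cv2) and the standard library are available. Lean on these libraries where they do the work, as an engineer would, in place of code of your own. Each camera call takes 0.05 s, during which the arm holds its last target. There are 200 camera calls.

## Working session

There is one attempt and no reset: what is moved stays moved. The work goes in short steps, Python scripts to look and compute and a tool call to move; the robot and the scene stay as the last step left them, time stands still between calls to the robot, and variables do not carry over. Pictures are saved under pics/ and viewed, at most 11 in all, crops included, and the job is handed in when it is done.

Besides the shell and the picture viewer there is one more tool, called after "Call:" by a JSON object that holds its "op" and its "data", one argument or row to a line. move_arm: Moves the arm, as the interface text tells. Shift numbers are shares of 0.2 m and turn numbers shares of pi rad, none past 1 either way. Its arguments: {"type":"object","properties":{"moves":{"type":"array"}},"required":["moves"]}

```bash
ls; mkdir -p pics; python3 - <<'E'
from workcell import status, vision
import cv2, numpy as np
s=status.sense(); print({k:np.round(v,3).tolist() for k,v in s.items()})
for n in ["side","top"]:
    d=vision.get_image(n); cv2.imwrite(f"pics/{n}0.png",d["color"][:,:,::-1])
    print(n,d["fovy"],d["cx"],d["cy"],np.round(d["eye"],4).tolist(),np.round(d["attitude"],4).tolist())
    np.save(f"{n}.npy",d,allow_pickle=True)
d=vision.get_image("wrist");print(d["fovy"],d["cx"],d["cy"],d["hand_eye"])
E
```

```text
pics
{'time': 0.0, 'q': [-1.379, 0.053, 1.402, -0.0, 1.689, -0.07], 'joint_vel': [0.001, -0.001, 0.001, -0.003, 0.0, -0.002], 'joint_torque': [0.002, -38.167, -36.018, 0.0, 0.006, 0.0], 'position': [0.136, -0.507, 0.23], 'ee_rot': [-3.14, -0.0, 0.262], 'contact_force': [0.689, 0.055, 0.257], 'ft_torque': [-0.006, -0.007, 0.031], 'grasp_force': 0.0, 'grip_width': 0.085}
side 44.1836756487222 320.92237943473015 229.93840799047277 [-0.2863, 0.6805, 1.5171] [-2.445, 0.002, -2.2071]
top 46.88159615008338 320.1259518391388 236.89824878639243 [-0.4706, 0.1693, 1.5498] [-2.4715, -0.0029, -1.7159]
66.55164499328278 325.33200415181875 243.82957285300384 [[ 7.99030036e-04 -9.51183344e-01 -3.08625353e-01  7.93394338e-02]
 [ 9.99999594e-01  6.31199488e-04  6.43638866e-04 -1.31549529e-04]
 [-4.17414404e-04 -3.08625742e-01  9.51183461e-01 -1.41062386e-01]
 [ 0.00000000e+00  0.00000000e+00  0.00000000e+00  1.00000000e+00]]
```

View pics/side0.png

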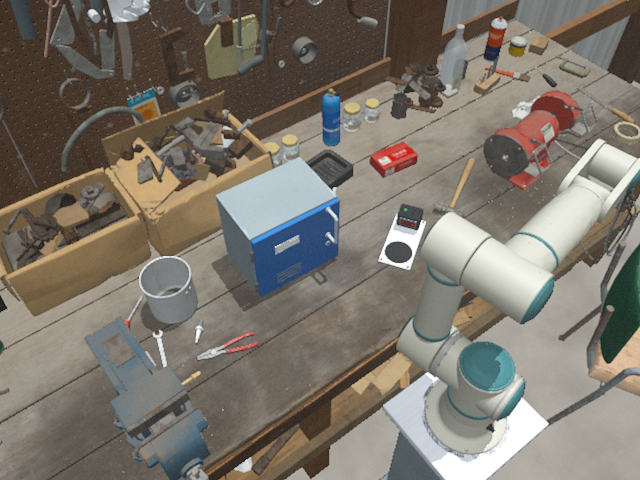

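View pics/top0.png

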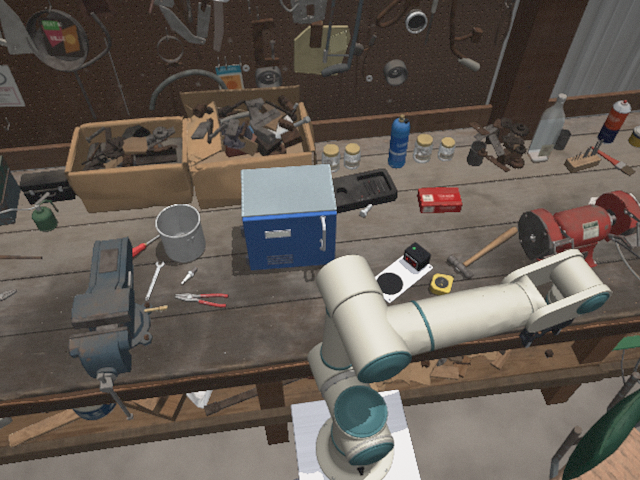

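The side view shows the cabinet (roof 220-338, 160-225), the handle near (333,190)-(337,243) and the pad at (398,252). The top view shows the handle at (322,215)-(325,250), the pad at (390,285) and the tape measure at (441,283).

```bash
cat > h.py <<'E'
import numpy as np, cv2
from scipy.spatial.transform import Rotation as R
from workcell import status, vision
def cam(n,d=None):
    d=vision.get_image(n) if d is None else d
    f=240/np.tan(np.radians(d["fovy"])/2)
    return dict(img=d["color"],K=np.array([[f,0,d["cx"]],[0,f,d["cy"]],[0,0,1]]),R=R.from_euler('xyz',d["attitude"]).as_matrix(),t=np.array(d["eye"]))
def wcam():
    s=status.sense(); d=vision.get_image("wrist"); f=240/np.tan(np.radians(d["fovy"])/2)
    Rt=R.from_euler('xyz',s["ee_rot"]).as_matrix(); H=np.array(d["hand_eye"])
    return dict(img=d["color"],K=np.array([[f,0,d["cx"]],[0,f,d["cy"]],[0,0,1]]),R=Rt@H[:3,:3],t=np.array(s["position"])+Rt@H[:3,3])
def ray(c,p): v=c["R"]@np.linalg.solve(c["K"],[p[0],p[1],1.]); return v/np.linalg.norm(v)
def onz(c,p,z): v=ray(c,p); return c["t"]+v*(z-c["t"][2])/v[2]
def tri(c1,p1,c2,p2):
    a,b=ray(c1,p1),ray(c2,p2); s=np.linalg.lstsq(np.c_[a,-b],c2["t"]-c1["t"],rcond=None)[0]
    x,y=c1["t"]+a*s[0],c2["t"]+b*s[1]; return (x+y)/2,np.linalg.norm(x-y)
def proj(c,X): q=c["K"]@(c["R"].T@(np.array(X)-c["t"])); return q[:2]/q[2]
def rel(target,euler=None):
    s=status.sense(); Rt=R.from_euler('xyz',s["ee_rot"])
    sh=Rt.inv().apply(np.array(target)-s["position"])/0.2
    tv=(Rt.inv()*R.from_euler('xyz',euler)).as_rotvec()/np.pi if euler is not None else None
    return sh.round(3),None if tv is None else tv.round(3)
E
python3 - <<'E'
from h import *
C={n:cam(n,np.load(n+".npy",allow_pickle=True).item()) for n in ["side","top"]}
print("base test",proj(C["side"],[0,0,0]),proj(C["top"],[0,0,0]))
for n,c in C.items():
    hsv=cv2.cvtColor(c["img"],cv2.COLOR_RGB2HSV)
    reg=(slice(140,310),slice(200,360))
    m=cv2.inRange(hsv,(105,150,40),(125,255,255)); k=np.zeros_like(m);k[reg]=m[reg]
    k=cv2.morphologyEx(k,cv2.MORPH_CLOSE,np.ones((9,9)))
    ct=max(cv2.findContours(k,0,2)[0],key=cv2.contourArea)
    q=cv2.approxPolyDP(cv2.convexHull(ct),5,True)[:,0]
    for p in q: print(n,"blue",p,onz(c,p,.278).round(3),onz(c,p,.0).round(3))
    g=cv2.inRange(c["img"],(0,0,0),(45,45,45)); x0,x1,y0,y1=(375,430,195,275) if n=="side" else (370,435,235,300)
    k=np.zeros_like(g);k[y0:y1,x0:x1]=g[y0:y1,x0:x1]
    for ct in cv2.findContours(k,0,2)[0]:
        if cv2.contourArea(ct)>80:
            e=cv2.fitEllipse(ct);print(n,"dark",cv2.contourArea(ct),e,onz(c,e[0],.008).round(3),"z72",onz(c,e[0],.072).round(3))
a=C["side"]["img"][150:300,210:430];b=C["top"]["img"][160:310,225:445]
cv2.imwrite("pics/crop.png",cv2.resize(np.vstack([a,b]),None,fx=2,fy=2,interpolation=2)[:,:,::-1] if 0 else np.vstack([cv2.resize(i,(660,300),interpolation=2) if 0 else cv2.resize(i[:, :],None,fx=2,fy=2,interpolation=2) for i in (a,b)])[:,:,::-1])
E
```

```text
base test [464.08656949 412.97992681] [354.69815793 447.68580904]
side blue [336 198] [ 0.619 -0.039  0.278] [ 0.822 -0.2   -0.   ]
side blue [336 255] [0.456 0.086 0.278] [ 0.622 -0.048  0.   ]
side blue [260 295] [0.469 0.315 0.278] [0.638 0.233 0.   ]
side blue [251 241] [0.63  0.241 0.278] [0.835 0.142 0.   ]
top blue [336 213] [ 0.611 -0.041  0.278] [ 0.847 -0.087  0.   ]
top blue [332 259] [ 0.442 -0.002  0.278] [ 0.641 -0.039 -0.   ]
top blue [251 269] [0.44  0.228 0.278] [0.639 0.241 0.   ]
top blue [244 217] [0.635 0.236 0.278] [0.876 0.251 0.   ]
```

View pics/crop.png

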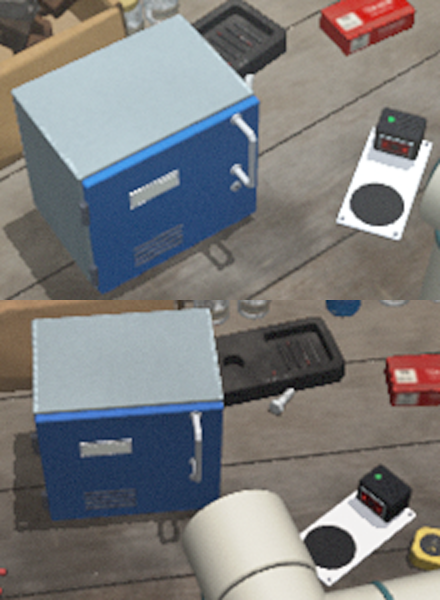

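The crop shows the handle bow: in the side view its grip bar runs from about (336,220) to (335,243), and in the top view from (323,217) to (324,247). The pad is at (398,252) in the side view and (390,284) in the top view. I'll refine all of these by mask.

```bash
python3 - <<'E'
from h import *
C={n:cam(n,np.load(n+".npy",allow_pickle=True).item()) for n in ["side","top"]}
s,t=C["side"],C["top"]
P={}
for n,c in C.items():
    g=c["img"].max(2); x0,x1,y0,y1=(375,425,195,275) if n=="side" else (372,432,240,300)
    k=np.zeros_like(g);k[y0:y1,x0:x1]=(g[y0:y1,x0:x1]<75)*255
    for ct in cv2.findContours(k,0,2)[0]:
        if cv2.contourArea(ct)>60:
            e=cv2.fitEllipse(ct);print(n,"dark",cv2.contourArea(ct),np.round(e[0],1),np.round(e[1],1),"pad?",onz(c,e[0],.008).round(3))
    # red window
    hsv=cv2.cvtColor(c["img"],cv2.COLOR_RGB2HSV)
    w=cv2.inRange(hsv,(0,100,50),(10,255,255))|cv2.inRange(hsv,(170,100,50),(180,255,255)); kk=np.zeros_like(w);kk[y0:y1,x0:x1]=w[y0:y1,x0:x1]
    ys,xs=np.nonzero(kk);print("win",xs.mean(),ys.mean()); P[n,'w']=(xs.mean(),ys.mean())
    wp=((c["img"].min(2)>150)).astype(np.uint8)*255;kk=np.zeros_like(wp);kk[y0:y1,x0:x1]=wp[y0:y1,x0:x1]
    ct=max(cv2.findContours(kk,0,2)[0],key=cv2.contourArea);print("plate",[(p.tolist(),onz(c,p,.006)[:2].round(3).tolist()) for p in cv2.approxPolyDP(cv2.convexHull(ct),4,True)[:,0]])
    # handle rows
    x0,x1,y0,y1=(322,340,200,250) if n=="side" else (314,332,208,256)
    hl=hsv[...,1]<90; hl&=g>110
    for y in range(y0,y1,2):
        xs=np.nonzero(hl[y,x0:x1])[0]+x0; print(y,xs.tolist() if len(xs)<9 else (xs[0],xs[-1]),end="; ")
    # roof
    m=cv2.inRange(hsv,(80,10,110),(115,75,255));k=np.zeros_like(m);k[150:250,215:342]=m[150:250,215:342]
    k=cv2.morphologyEx(k,cv2.MORPH_OPEN,np.ones((5,5)))
    ct=max(cv2.findContours(k,0,2)[0],key=cv2.contourArea);print("\nroof",[(p.tolist(),onz(c,p,.28)[:2].round(3).tolist()) for p in cv2.approxPolyDP(cv2.convexHull(ct),4,True)[:,0]])
print("win",tri(s,P['side','w'],t,P['top','w']))
for a in [(336,220),(336,230)]:
  for v in (219,225): print(a,v,tri(s,a,t,(323,v)))
E
```

```text
win 407.0 222.7948717948718
plate [([396, 213], [0.64, -0.319]), ([424, 221], [0.557, -0.371]), ([409, 269], [0.437, -0.196]), ([378, 261], [0.52, -0.138])]
200 (np.int64(322), np.int64(330)); 202 [322, 323, 324, 325, 326, 339]; 204 [339]; 206 [339]; 208 [326, 327, 328, 329, 330, 339]; 210 [325, 326, 327, 328, 329, 330, 331, 339]; 212 [328, 329, 330, 331, 332, 333, 339]; 214 [330, 331, 332, 333, 334, 335, 339]; 216 [332, 333, 334, 335, 336, 339]; 218 [333, 334, 335, 336, 337, 339]; 220 [334, 335, 336, 337, 338, 339]; 222 [334, 335, 336, 337, 339]; 224 [334, 335, 336, 337, 339]; 226 [334, 335, 336, 337, 339]; 228 [334, 335, 336, 337]; 230 [334, 335, 336, 337, 338, 339]; 232 (np.int64(327), np.int64(339)); 234 (np.int64(325), np.int64(339)); 236 (np.int64(325), np.int64(339)); 238 (np.int64(329), np.int64(339)); 240 (np.int64(328), np.int64(339)); 242 (np.int64(326), np.int64(339)); 244 [325, 326, 327, 328, 338, 339]; 246 [338, 339]; 248 [338, 339]; 
roof [([335, 193], [0.635, -0.047]), ([247, 238], [0.643, 0.245]), ([217, 198], [0.82, 0.235]), ([296, 158], [0.822, -0.041])]
top dark 3
[... 651 characters left out ...]
 []; 240 [320, 321, 322]; 242 [321, 322]; 244 [321, 322]; 246 [321, 322]; 248 []; 250 []; 252 []; 254 []; 
roof [([329, 164], [0.821, -0.053]), ([335, 209], [0.625, -0.041]), ([242, 215], [0.642, 0.241]), ([241, 170], [0.834, 0.234])]
win (array([ 0.56258908, -0.29404563,  0.04428108]), np.float64(0.00030890012203622637))
(336, 220) 219 (array([0.56214857, 0.00882402, 0.29104741]), np.float64(0.03165543974025956))
(336, 220) 225 (array([0.56151753, 0.00704789, 0.27720247]), np.float64(0.014104320535509984))
(336, 230) 219 (array([0.55822547, 0.01320742, 0.27605981]), np.float64(0.05892286245942947))
(336, 230) 225 (array([0.56064218, 0.01009102, 0.25786198]), np.float64(0.04142027477734345))
```

```bash
cat >> h.py <<'E'
def plan(pts):
    """pts: list of (pos, euler) ; prints the row for each call, chained"""
    s=status.sense(); p=np.array(s["position"]); r=R.from_euler('xyz',s["ee_rot"])
    for t,e in pts:
        n=R.from_euler('xyz',e)
        print("shift",(r.inv().apply(np.array(t)-p)/.2).round(3).tolist(),"turn",((r.inv()*n).as_rotvec()/np.pi).round(3).tolist())
        p,r=np.array(t),n
E
python3 - <<'E'
from h import *
C={n:cam(n,np.load(n+".npy",allow_pickle=True).item()) for n in ["side","top"]}
s,t=C["side"],C["top"]
print(onz(s,(336,219.5),.267),onz(t,(324,230),.267),onz(s,(335.5,229),.24))
for X in [(.561,.005,.267),(.561,.005,.155),(.57,0,.267),(.57,0,.155)]: print(proj(s,X),proj(t,X))
pi=np.pi
plan([((.22,-.38,.35),(pi,0,1.2)),((.32,-.2,.42),(pi,0,2.15)),((.42,-.03,.42),(pi,0,3.09))])
E
```

```text
[0.56170833 0.00459622 0.267     ] [0.55908227 0.00328803 0.267     ] [0.55270258 0.01265857 0.24      ]
[336.03912287 219.71873815] [323.33796689 229.57032556]
[335.36934169 244.64999931] [323.07122957 252.0426241 ]
[335.50694534 216.97048893] [324.54192516 227.08291079]
[334.86586105 241.94340077] [324.2156404 249.6031357]
shift [0.571, -0.505, -0.596] turn [-0.0, -0.0, -0.299]
shift [1.02, 0.14, -0.35] turn [0.0, 0.0, -0.302]
shift [0.438, 0.884, 0.0] turn [-0.0, 0.0, -0.299]
```

Call:
{"op": "move_arm", "data": {
  "moves": [
    [[0.57,-0.5,-0.6],[0,0,-0.3],1],
    [[0.57,-0.5,-0.6],[0,0,-0.3],1],
    [[0.57,-0.5,-0.6],[0,0,-0.3],1],
    [[0.57,-0.5,-0.6],[0,0,-0.3],1],
    [[0.57,-0.5,-0.6],[0,0,-0.3],1],
    [[0.57,-0.5,-0.6],[0,0,-0.3],1],
    [[0.57,-0.5,-0.6],[0,0,-0.3],1],
    [[0.57,-0.5,-0.6],[0,0,-0.3],1],
    [[0.57,-0.5,-0.6],[0,0,-0.3],1],
    [[0.57,-0.5,-0.6],[0,0,-0.3],1]
  ]
}}

```text
time: 0.98
position: [0.2201, -0.381, 0.3511]
ee_rot: [-3.141, -0.0, 1.202]
contact_force: [0.3, -1.1, -0.5]
grip_width: 0.0853
grasp_force: 0.0
```

Call:
{"op": "move_arm", "data": {
  "moves": [
    [[1.0,0.14,-0.35],[0,0,-0.3],1],
    [[1.0,0.14,-0.35],[0,0,-0.3],1],
    [[1.0,0.14,-0.35],[0,0,-0.3],1],
    [[1.0,0.14,-0.35],[0,0,-0.3],1],
    [[1.0,0.14,-0.35],[0,0,-0.3],1],
    [[1.0,0.14,-0.35],[0,0,-0.3],1],
    [[1.0,0.14,-0.35],[0,0,-0.3],1],
    [[1.0,0.14,-0.35],[0,0,-0.3],1],
    [[1.0,0.14,-0.35],[0,0,-0.3],1],
    [[1.0,0.14,-0.35],[0,0,-0.3],1]
  ]
}}

```text
time: 1.82
position: [0.3179, -0.2044, 0.4212]
ee_rot: [-3.141, -0.0, 2.143]
contact_force: [-0.9, 1.2, 0.4]
grip_width: 0.0854
grasp_force: 0.0
```

Call:
{"op": "move_arm", "data": {
  "moves": [
    [[0.44,0.88,0],[0,0,-0.3],1],
    [[0.44,0.88,0],[0,0,-0.3],1],
    [[0.44,0.88,0],[0,0,-0.3],1],
    [[0.44,0.88,0],[0,0,-0.3],1],
    [[0.44,0.88,0],[0,0,-0.3],1],
    [[0.44,0.88,0],[0,0,-0.3],1],
    [[0.44,0.88,0],[0,0,-0.3],1],
    [[0.44,0.88,0],[0,0,-0.3],1],
    [[0.44,0.88,0],[0,0,-0.3],1],
    [[0.44,0.88,0],[0,0,-0.3],1]
  ]
}}

```text
time: 2.65
position: [0.4176, -0.0349, 0.4211]
ee_rot: [-3.142, -0.0, 3.084]
contact_force: [0.4, -0.3, 0.8]
grip_width: 0.0852
grasp_force: 0.0
```

```bash
python3 - <<'E'
from h import *
s=status.sense(); print({k:np.round(v,3).tolist() for k,v in s.items()})
w=wcam(); np.save("w1.npy",w,allow_pickle=True); cv2.imwrite("pics/w1.png",w["img"][:,:,::-1])
print(proj(w,(.561,.004,.267)),proj(w,(.561,.004,.155)))
t=cam("top"); cv2.imwrite("pics/t1.png",t["img"][:,:,::-1])
g=t["img"].max(2);k=np.zeros_like(g);k[235:305,360:440]=(g[235:305,360:440]<75)*255
for ct in cv2.findContours(k,0,2)[0]:
    if cv2.contourArea(ct)>60: e=cv2.fitEllipse(ct);print(np.round(e[0],1),np.round(e[1],1),onz(t,e[0],.008).round(4))
E
```

```text
{'time': 2.65, 'q': [-0.172, -0.193, 1.256, -0.0, 2.079, -1.685], 'joint_vel': [-0.001, -0.002, 0.002, 0.001, -0.001, 0.002], 'joint_torque': [0.172, -26.729, -34.597, 0.007, -0.0, -0.227], 'position': [0.418, -0.035, 0.421], 'ee_rot': [-3.142, -0.0, 3.084], 'contact_force': [0.409, -0.335, 0.757], 'ft_torque': [0.012, 0.058, -0.048], 'grasp_force': 0.0, 'grip_width': 0.085}
[374.48185245 367.71264423] [363.01713069 310.96179735]
[389.3 283.2] [20.2 24.8] [ 0.5097 -0.2118  0.008 ]
[416.6 256.2] [23.4 26.8] [ 0.6059 -0.33    0.008 ]
```

View pics/w1.png

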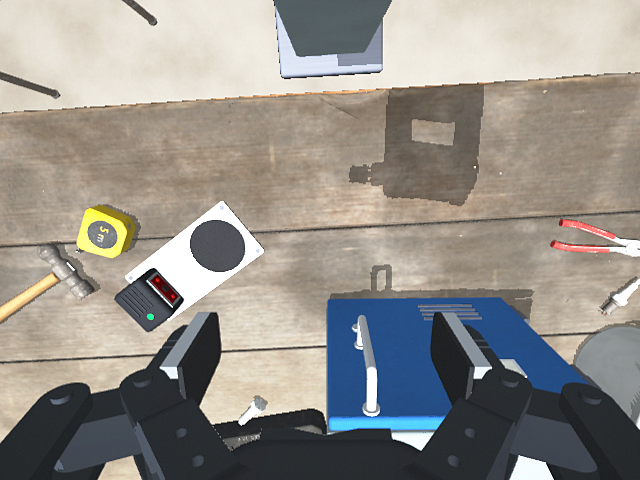

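The wrist view shows the door from above, with the handle's top bend at about (372,370) and the lower bend at (360,320). The pad is at (218,246), the plate corners at (222,203) and (264,246), and the door's free top corner at (328,420).

```bash
python3 - <<'E'
from h import *
w=np.load("w1.npy",allow_pickle=True).item(); im=w["img"]; hsv=cv2.cvtColor(im,cv2.COLOR_RGB2HSV)
for p in [(371,369),(372,371)]: print("top bend",onz(w,p,.267))
g=im.max(2);k=((g<75)*255).astype(np.uint8);k[:, :180]=0;k[300:]=0;k[:,260:]=0
ct=max(cv2.findContours(k,0,2)[0],key=cv2.contourArea);e=cv2.fitEllipse(ct);print("pad",e,onz(w,e[0],.008))
wp=((im.min(2)>190)*255).astype(np.uint8);wp[:195]=0;wp[300:]=0;wp[:,:110]=0;wp[:,275:]=0
ct=max(cv2.findContours(wp,0,2)[0],key=cv2.contourArea)
h=cv2.convexHull(ct)
P=np.array([onz(w,p,.006)[:2] for p in h[:,0]],np.float32); r=cv2.minAreaRect(P); print("plate",r)
wn=((im[...,0]>100)&(im[...,1]<50)&(im[...,2]<50)); wn[:, :140]=0;wn[:,190:]=0;wn[:260]=0;wn[310:]=0
ys,xs=np.nonzero(wn);print("win",onz(w,(xs.mean(),ys.mean()),.042))
# door: bottom edge & top edge colours
b=cv2.inRange(hsv,(100,150,40),(125,255,255))
for x in (332,340,350,395,410,425):
    col=np.nonzero(b[:,x])[0]; v=hsv[col,x,2]; j=np.argmax(np.abs(np.diff(v[v.size//2:].astype(int))))+v.size//2
    print(x,col[0],col[-1],"outer top edge row",col[j],onz(w,(x,col[j]),.278)[:2].round(4),"back",onz(w,(x,col[-1]),.278)[:2].round(4),"low",onz(w,(x,col[0]),.02)[:2].round(4))
print("free edge",[onz(w,(np.nonzero(b[y])[0][0],y),.278)[:2].round(4) for y in (405,412)])
E
```

```text
top bend [0.56226505 0.00065979 0.267     ]
top bend [0.56458213 0.00157347 0.267     ]
pad ((181.625, 299.1875), (2.458822011947632, 6.43727970123291), 148.28253173828125) [ 0.60198732 -0.28657315  0.008     ]
plate ((0.5409758687019348, -0.2571621537208557), (0.10496152192354202, 0.2155657559633255), 33.154842376708984)
win [ 0.56752365 -0.29642571  0.042     ]
332 300 430 outer top edge row 416 [ 0.6054 -0.039 ] back [ 0.6224 -0.0399] low [ 0.6117 -0.035 ]
340 299 420 outer top edge row 416 [ 0.6059 -0.0313] back [ 0.6107 -0.0315] low [ 0.6106 -0.0218]
350 299 429 outer top edge row 416 [ 0.6064 -0.0217] back [ 0.6222 -0.0222] low [ 0.6115 -0.0054]
395 299 429 outer top edge row 416 [0.6089 0.0216] back [0.6246 0.0217] low [0.6157 0.0682]
410 299 429 outer top edge row 415 [0.6085 0.0361] back [0.6255 0.0363] low [0.6171 0.0927]
425 299 429 outer top edge row 415 [0.6093 0.0505] back [0.6263 0.0509] low [0.6185 0.1173]
free edge [array([ 0.5922, -0.0422]), array([ 0.6005, -0.0426])]
```

```bash
python3 - <<'E'
from h import *
e=(np.pi,0,np.pi-.044)
print(rel((.5645,.002,.33),e),rel((.5645,.002,.23),e))
E
```

```text
(array([-0.723,  0.226,  0.456]), array([-0.   , -0.   , -0.004])) (array([-0.723,  0.226,  0.956]), array([-0.   , -0.   , -0.004]))
```

Call:
{"op": "move_arm", "data": {
  "moves": [
    [[-0.723,0.226,0.456],[0,0,-0.004],1],
    [[-0.723,0.226,0.456],[0,0,-0.004],1],
    [[-0.723,0.226,0.456],[0,0,-0.004],1],
    [[-0.723,0.226,0.456],[0,0,-0.004],1],
    [[-0.723,0.226,0.456],[0,0,-0.004],1],
    [[-0.723,0.226,0.6],[0,0,-0.004],1],
    [[-0.723,0.226,0.75],[0,0,-0.004],1],
    [[-0.723,0.226,0.85],[0,0,-0.004],1],
    [[-0.723,0.226,0.956],[0,0,-0.004],1],
    [[-0.723,0.226,0.956],[0,0,-0.004],1]
  ]
}}

```text
time: 3.58
position: [0.5626, 0.0026, 0.2255]
ee_rot: [3.142, -0.008, 3.099]
contact_force: [0.5, 0.2, -0.2]
grip_width: 0.0854
grasp_force: 0.0
```

Call:
{"op": "move_arm", "data": {
  "moves": [
    [[0,0,0],[0,0,0],-1],
    [[0,0,0],[0,0,0],-1],
    [[0,0,0],[0,0,0],-1],
    [[0,0,0],[0,0,0],-1],
    [[0,0,0],[0,0,0],-1],
    [[0,0,0],[0,0,0],-1],
    [[0,0,0],[0,0,0],-1],
    [[0,0,0],[0,0,0],-1],
    [[0,0,0],[0,0,0],-1],
    [[0,0,0],[0,0,0],-1]
  ]
}}

```text
time: 4.42
position: [0.5644, 0.0015, 0.2309]
ee_rot: [-3.139, 0.001, 3.1]
contact_force: [-1.7, -4.6, 2.3]
grip_width: 0.009
grasp_force: 58.4
```

```bash
python3 - <<'E'
from h import *
s=status.sense(); print({k:np.round(v,4).tolist() for k,v in s.items()})
H=np.array([.626,.247]); p0=np.array(s["position"]); r0=R.from_euler('xyz',s["ee_rot"])
def at(a):
    r=R.from_euler('z',-a); d=r.apply([*(p0[:2]-H),0]); return np.array([*(H+d[:2]),p0[2]]),r*r0
print("R",np.linalg.norm(p0[:2]-H))
prev=0
for a0 in (0,.4,.8,1.2):
    pa,ra=at(a0)
    for da in (.04,.08,.12,.16,.2,.25,.3,.35,.4):
        pb,rb=at(a0+da); print(a0,da,(ra.inv().apply(pb-pa)/.2).round(3),((ra.inv()*rb).as_rotvec()/np.pi).round(4)) if a0==0 else 0
E
```

```text
{'time': 4.4167, 'q': [-0.0616, 0.1633, 1.282, -0.0024, 1.6954, -1.5911], 'joint_vel': [0.0002, -0.0014, -0.0001, -0.0004, 0.0012, -0.0011], 'joint_torque': [3.3806, -41.1837, -35.1418, 1.4229, -0.2998, -0.0736], 'position': [0.5644, 0.0015, 0.2309], 'ee_rot': [-3.1392, 0.0009, 3.1], 'contact_force': [-1.6644, -4.5961, 2.281], 'ft_torque': [-0.7945, 0.2606, -0.0754], 'grasp_force': 58.4024, 'grip_width': 0.009}
R 0.2531293911815003
0 0.04 [ 0.049  0.011 -0.   ] [0.     0.     0.0127]
0 0.08 [ 0.098  0.024 -0.   ] [0.     0.0001 0.0255]
0 0.12 [ 0.147  0.04  -0.   ] [0.     0.0001 0.0382]
0 0.16 [ 0.194  0.057 -0.   ] [0.     0.0001 0.0509]
0 0.2 [ 0.241  0.076 -0.   ] [0.0001 0.0002 0.0637]
0 0.25 [ 0.299  0.102 -0.001] [0.0001 0.0002 0.0796]
0 0.3 [ 0.355  0.131 -0.001] [0.0001 0.0002 0.0955]
0 0.35 [ 0.409  0.163 -0.001] [1.000e-04 3.000e-04 1.114e-01]
0 0.4 [ 0.462  0.198 -0.001] [1.000e-04 3.000e-04 1.273e-01]
```

Gripped. The same arc rows apply to each call, because the tool turns with the door.

Call:
{"op": "move_arm", "data": {
  "moves": [
    [[0.049,0.011,0],[0,0,0.013],-1],
    [[0.098,0.024,0],[0,0,0.025],-1],
    [[0.147,0.04,0],[0,0,0.038],-1],
    [[0.194,0.057,0],[0,0,0.051],-1],
    [[0.241,0.076,0],[0,0,0.064],-1],
    [[0.299,0.102,0],[0,0,0.08],-1],
    [[0.355,0.131,0],[0,0,0.095],-1],
    [[0.409,0.163,0],[0,0,0.111],-1],
    [[0.462,0.198,0],[0,0,0.127],-1],
    [[0.462,0.198,0],[0,0,0.127],-1]
  ]
}}

```text
time: 5.25
position: [0.473, 0.0478, 0.2309]
ee_rot: [3.139, 0.001, 2.702]
contact_force: [3.1, 2.3, 0.7]
grip_width: 0.0086
grasp_force: 59.4
```

```bash
python3 - <<'E'
from h import *
s=status.sense(); print({k:np.round(v,4).tolist() for k,v in s.items()}); print(np.linalg.norm(np.array(s["position"][:2])-[.626,.247]))
E
```

```text
{'time': 5.25, 'q': [0.022, -0.0907, 1.5425, 0.0017, 1.6876, -1.1088], 'joint_vel': [-0.0203, 0.0308, -0.0283, -0.0147, -0.0125, -0.0937], 'joint_torque': [-1.0938, -32.9455, -34.8573, -0.7576, 0.7127, 0.6395], 'position': [0.473, 0.0478, 0.2309], 'ee_rot': [3.1391, 0.0012, 2.7018], 'contact_force': [3.0549, 2.326, 0.7025], 'ft_torque': [0.4495, -0.3901, -0.1113], 'grasp_force': 59.3555, 'grip_width': 0.0086}
0.2511545161940951
```

Works well, with low forces. I'll continue.

Call:
{"op": "move_arm", "data": {
  "moves": [
    [[0.049,0.011,0],[0,0,0.013],-1],
    [[0.098,0.024,0],[0,0,0.025],-1],
    [[0.147,0.04,0],[0,0,0.038],-1],
    [[0.194,0.057,0],[0,0,0.051],-1],
    [[0.241,0.076,0],[0,0,0.064],-1],
    [[0.299,0.102,0],[0,0,0.08],-1],
    [[0.355,0.131,0],[0,0,0.095],-1],
    [[0.409,0.163,0],[0,0,0.111],-1],
    [[0.462,0.198,0],[0,0,0.127],-1],
    [[0.462,0.198,0],[0,0,0.127],-1]
  ]
}}

```text
time: 6.08
position: [0.4091, 0.1245, 0.2309]
ee_rot: [3.131, 0.002, 2.305]
contact_force: [21.2, 12.6, -7.2]
grip_width: 0.0085
grasp_force: 59.8
```

Call:
{"op": "move_arm", "data": {
  "moves": [
    [[0.049,0.011,0],[0,0,0.013],-1],
    [[0.098,0.024,0],[0,0,0.025],-1],
    [[0.147,0.04,0],[0,0,0.038],-1],
    [[0.194,0.057,0],[0,0,0.051],-1],
    [[0.241,0.076,0],[0,0,0.064],-1],
    [[0.299,0.102,0],[0,0,0.08],-1],
    [[0.355,0.131,0],[0,0,0.095],-1],
    [[0.409,0.163,0],[0,0,0.111],-1],
    [[0.462,0.198,0],[0,0,0.127],-1],
    [[0.462,0.198,0],[0,0,0.127],-1]
  ]
}}

```text
time: 6.92
position: [0.3803, 0.2181, 0.2309]
ee_rot: [3.124, 0.002, 1.901]
contact_force: [40.1, 5.1, -10.0]
grip_width: 0.0084
grasp_force: 61.1
```

```bash
python3 - <<'E'
from h import *
s=status.sense(); print({k:np.round(v,4).tolist() for k,v in s.items()}); print(np.linalg.norm(np.array(s["position"][:2])-[.626,.247]))
E
```

```text
{'time': 6.9167, 'q': [0.4392, -0.21, 1.6494, -0.0043, 1.6854, 0.1082], 'joint_vel': [-0.0332, -0.0125, 0.0079, -0.0148, 0.016, -0.1068], 'joint_torque': [7.5308, -34.4167, -30.529, 3.0142, 9.1153, 1.2254], 'position': [0.3803, 0.2181, 0.2309], 'ee_rot': [3.1245, 0.0025, 1.9013], 'contact_force': [40.0612, 5.0581, -10.0191], 'ft_torque': [0.6523, -5.2999, 0.2193], 'grasp_force': 61.0858, 'grip_width': 0.0084}
0.247351877386023
```

```bash
python3 - <<'E'
from h import *
from scipy.optimize import least_squares as L
P=np.array([(.5644,.0015),(.473,.0478),(.4091,.1245),(.3803,.2181)])
for r in (None,.25):
    f=lambda v:np.hypot(*(P-v[:2]).T)-(r or v[2]); o=L(f,[.626,.247,.25]);print(o.x.round(4),o.fun.round(4))
# chained commanded pose
r=R.from_euler('xyz',[-3.1392,.0009,3.1]); p=np.array([.5644,.0015,.2309])
for i in range(3): p=p+r.apply(np.array([.462,.198,0])*.2); r=r*R.from_rotvec([0,0,.127*np.pi])
print(p,r.as_euler('xyz'))
H=np.array([.6235,.2445]); d0=P[0]-H
for a in (1.2,1.28,1.36,1.44,1.52,1.60,1.66):
    t=R.from_euler('z',-a).apply([*d0*.250/np.hypot(*d0),0])[:2]+H; rt=R.from_euler('xyz',[-np.pi,0,3.1-a])
    print(a,t.round(4),(r.inv().apply([*t,.231]-p)/.2).round(3),((r.inv()*rt).as_rotvec()/np.pi).round(3))
E
```

```text
[0.6297 0.2435 0.2506] [-0.  0. -0.  0.]
[0.6291 0.243  0.25  ] [ 0.     -0.     -0.0001  0.0001]
[0.37481052 0.21535281 0.23022914] [-3.14155669e+00  2.55607046e-03  1.90305217e+00]
1.2 [0.3757 0.2115] [-0.019 -0.002 -0.004] [-0.     0.001  0.001]
1.28 [0.3738 0.2315] [ 0.078  0.022 -0.004] [0.    0.001 0.026]
1.36 [0.3736 0.2514] [ 0.173  0.053 -0.004] [0.    0.001 0.052]
1.44 [0.375  0.2714] [ 0.265  0.092 -0.005] [0.    0.001 0.077]
1.52 [0.3779 0.2912] [ 0.353  0.138 -0.005] [0.    0.001 0.103]
1.6 [0.3824 0.3106] [ 0.438  0.191 -0.005] [0.    0.001 0.128]
1.66 [0.3868 0.325 ] [ 0.499  0.236 -0.005] [0.    0.001 0.147]
```

```bash
python3 - <<'E'
from h import *
r=R.from_euler('xyz',[-3.1416,.0026,1.903]); p=np.array([.3748,.2154,.2302])
H=np.array([.6294,.2433]); d0=np.array([.5644,.0015])-H
d3=np.array([.3803,.2181])-H
print("door now",np.arctan2(d0[1],d0[0])-np.arctan2(d3[1],d3[0]))
for a in (1.25,1.3,1.35,1.40,1.46,1.52,1.58,1.63,1.66):
    t=R.from_euler('z',-a).apply([*d0,0])[:2]+H; rt=R.from_euler('xyz',[-np.pi,0,3.1-a])
    print(a,t.round(4),(r.inv().apply([*t,.231]-p)/.2).round(3),((r.inv()*rt).as_rotvec()/np.pi).round(3))
E
```

```text
door now 1.207366065201739
1.25 [0.3794 0.2287] [ 0.055  0.044 -0.004] [0.    0.001 0.017]
1.3 [0.379  0.2413] [ 0.115  0.062 -0.004] [0.    0.001 0.033]
1.35 [0.3792 0.2538] [ 0.174  0.084 -0.004] [0.    0.001 0.049]
1.4 [0.3801 0.2663] [ 0.232  0.108 -0.005] [0.    0.001 0.065]
1.46 [0.3819 0.2812] [ 0.299  0.141 -0.005] [0.    0.001 0.084]
1.52 [0.3846 0.2959] [ 0.365  0.178 -0.005] [0.    0.001 0.103]
1.58 [0.3882 0.3105] [ 0.428  0.218 -0.005] [0.    0.001 0.122]
1.63 [0.3919 0.3225] [ 0.478  0.255 -0.005] [0.    0.001 0.138]
1.66 [0.3944 0.3296] [ 0.508  0.279 -0.005] [0.    0.001 0.147]
```

Call:
{"op": "move_arm", "data": {
  "moves": [
    [[0.055,0.044,-0.004],[0,0,0.017],-1],
    [[0.115,0.062,-0.004],[0,0,0.033],-1],
    [[0.174,0.084,-0.004],[0,0,0.049],-1],
    [[0.232,0.108,-0.004],[0,0,0.065],-1],
    [[0.299,0.141,-0.004],[0,0,0.084],-1],
    [[0.365,0.178,-0.004],[0,0,0.103],-1],
    [[0.428,0.218,-0.004],[0,0,0.122],-1],
    [[0.478,0.255,-0.004],[0,0,0.138],-1],
    [[0.508,0.279,-0.004],[0,0,0.147],-1],
    [[0.508,0.279,-0.004],[0,0,0.147],-1]
  ]
}}

```text
time: 7.75
position: [0.3948, 0.3314, 0.2309]
ee_rot: [3.14, 0.0, 1.442]
contact_force: [3.3, -1.3, -0.3]
grip_width: 0.0085
grasp_force: 60.6
```

Call:
{"op": "move_arm", "data": {
  "moves": [
    [[0,0,0],[0,0,0],-1],
    [[0,0,0],[0,0,0],-1],
    [[0,0,0],[0,0,0],-0.2],
    [[0,0,0],[0,0,0],-0.2],
    [[0,0,0],[0,0,0],-0.2],
    [[0,0,0],[0,0,0],-0.2],
    [[0,0,-0.1],[0,0,0],-0.2],
    [[0,0,-0.3],[0,0,0],-0.2],
    [[0,0,-0.5],[0,0,0],-0.2],
    [[0,0,-0.7],[0,0,0],-0.2]
  ]
}}

```text
time: 8.58
position: [0.3932, 0.3304, 0.3725]
ee_rot: [-3.141, 0.0, 1.443]
contact_force: [1.1, 0.5, -0.3]
grip_width: 0.0341
grasp_force: 0.0
```

```bash
python3 - <<'E'
from h import *
s=status.sense(); print({k:np.round(v,4).tolist() for k,v in s.items()})
C={n:cam(n) for n in ("side","top")}; np.save("C2.npy",C,allow_pickle=True)
cv2.imwrite("pics/c2.png",np.hstack([cv2.resize(C["side"]["img"][130:330,200:400],(400,400)),cv2.resize(C["top"]["img"][150:350,180:380],(400,400))])[:,:,::-1])
E
```

```text
{'time': 8.5833, 'q': [0.6268, 0.0388, 1.1351, 0.0002, 1.9684, 0.7542], 'joint_vel': [-0.0002, 0.2082, -1.1857, 0.0012, 0.9578, -0.0008], 'joint_torque': [0.1264, -38.4235, -30.3551, -0.0006, -1.0803, 0.0], 'position': [0.3932, 0.3304, 0.3725], 'ee_rot': [-3.1409, 0.0004, 1.4435], 'contact_force': [1.0967, 0.528, -0.2568], 'ft_torque': [0.0208, 0.0031, 0.0118], 'grasp_force': 0.0, 'grip_width': 0.0341}
```

View pics/c2.png

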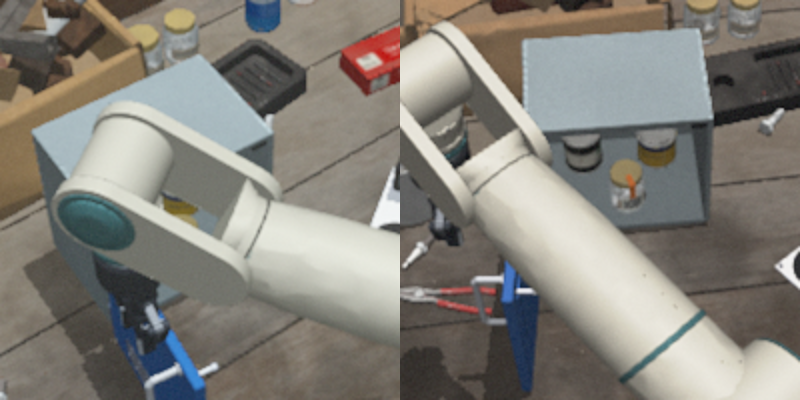

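The door stands at about 1.66 rad. The top view shows the jar near the front, with its lid at about px (293,236) and the orange seal on its right front side. The tins are behind it.

```bash
cat >> h.py <<'E'
def til(phi,tau):
    z=np.array([np.cos(tau)*np.cos(phi),np.cos(tau)*np.sin(phi),-np.sin(tau)]); x=np.array([np.sin(tau)*np.cos(phi),np.sin(tau)*np.sin(phi),np.cos(tau)])
    return R.from_matrix(np.c_[x,np.cross(z,x),z])
def lid(c,x0,x1,y0,y1,z,lo=(10,60,90),hi=(28,200,255)):
    hsv=cv2.cvtColor(c["img"],cv2.COLOR_RGB2HSV)
    def reg(m):
        k=np.zeros_like(m);k[y0:y1,x0:x1]=m[y0:y1,x0:x1];return k
    o=reg(cv2.inRange(hsv,(3,185,130),(14,255,255)))
    m=reg(cv2.inRange(hsv,lo,hi))|o
    ct=max(cv2.findContours(m,0,2)[0],key=cv2.contourArea); h=cv2.convexHull(ct)
    P=np.array([onz(c,p,z)[:2] for p in h[:,0]],np.float32)
    ys,xs=np.nonzero(o)
    return h,P,cv2.minEnclosingCircle(P),(xs,ys)
E
python3 - <<'E'
from h import *
C=np.load("C2.npy",allow_pickle=True).item(); t=C["top"]
h,P,c,(xs,ys)=lid(t,275,312,222,262,.105); print(h[:,0].min(0),h[:,0].max(0),c,xs.mean(),ys.mean(),len(xs),(xs.min(),ys.min(),xs.max(),ys.max()))
for p in [(293.5,236)]: print(onz(t,p,.105))
s=status.sense(); r=R.from_euler('xyz',s["ee_rot"]); p=np.array(s["position"])
v=[((.36,.2,.34),None),((.43,.08,.2),til(0,np.radians(30)))]
t2=v[1][1]; d=(r.inv()*t2).as_rotvec(); mid=r*R.from_rotvec(d/2)
for tp,tr in [((.36,.2,.32),mid),((.43,.08,.2),t2)]:
    print((r.inv().apply(np.array(tp)-p)/.2).round(3),((r.inv()*tr).as_rotvec()/np.pi).round(3)); p,r=np.array(tp),tr
E
```

```text
[285 230] [300 249] ((0.6643742918968201, 0.09186229109764099), 0.04126732051372528) 295.0 240.5 2 (np.int64(294), np.int64(238), np.int64(296), np.int64(243))
[0.67808844 0.08682302 0.105     ]
[-0.675 -0.089  0.288] [-0.119  0.133  0.207]
[-0.481  0.546  0.559] [-0.119  0.133  0.207]
```

Call:
{"op": "move_arm", "data": {
  "moves": [
    [[-0.67,-0.09,0.29],[-0.119,0.133,0.207],-0.2],
    [[-0.67,-0.09,0.29],[-0.119,0.133,0.207],1],
    [[-0.67,-0.09,0.29],[-0.119,0.133,0.207],1],
    [[-0.67,-0.09,0.29],[-0.119,0.133,0.207],1],
    [[-0.67,-0.09,0.29],[-0.119,0.133,0.207],1],
    [[-0.67,-0.09,0.29],[-0.119,0.133,0.207],1],
    [[-0.67,-0.09,0.29],[-0.119,0.133,0.207],1],
    [[-0.67,-0.09,0.29],[-0.119,0.133,0.207],1],
    [[-0.67,-0.09,0.29],[-0.119,0.133,0.207],1],
    [[-0.67,-0.09,0.29],[-0.119,0.133,0.207],1]
  ]
}}

```text
time: 9.52
position: [0.3588, 0.2003, 0.3131]
ee_rot: [2.909, -0.502, 0.839]
contact_force: [0.5, 0.4, 0.0]
grip_width: 0.0855
grasp_force: 0.0
```

```bash
python3 - <<'E'
from h import *
s=status.sense(); print({k:np.round(s[k],3).tolist() for k in ("q","position","ee_rot")})
r=R.from_euler('xyz',s["ee_rot"]); p=np.array(s["position"]); t2=til(0,np.radians(30))
print((r.inv().apply(np.array((.43,.08,.2))-p)/.2).round(3),((r.inv()*t2).as_rotvec()/np.pi).round(3))
E
```

```text
{'q': [0.44, -0.735, 1.928, -0.031, 1.4, 1.229], 'position': [0.359, 0.2, 0.313], 'ee_rot': [2.909, -0.502, 0.839]}
[-0.456  0.557  0.538] [-0.119  0.138  0.209]
```

```bash
python3 - <<'E'
from h import *
s=status.sense()
r=R.from_euler('xyz',s["ee_rot"]); p=np.array(s["position"]); t2=til(0,np.radians(30))
print((r.inv().apply(np.array((.48,.085,.21))-p)/.2).round(3),((r.inv()*t2).as_rotvec()/np.pi).round(3))
E
```

```text
[-0.269  0.712  0.622] [-0.119  0.138  0.209]
```

Call:
{"op": "move_arm", "data": {
  "moves": [
    [[-0.27,0.71,0.62],[-0.119,0.138,0.209],1],
    [[-0.27,0.71,0.62],[-0.119,0.138,0.209],1],
    [[-0.27,0.71,0.62],[-0.119,0.138,0.209],1],
    [[-0.27,0.71,0.62],[-0.119,0.138,0.209],1],
    [[-0.27,0.71,0.62],[-0.119,0.138,0.209],1],
    [[-0.27,0.71,0.62],[-0.119,0.138,0.209],1],
    [[-0.27,0.71,0.62],[-0.119,0.138,0.209],1],
    [[-0.27,0.71,0.62],[-0.119,0.138,0.209],1],
    [[-0.27,0.71,0.62],[-0.119,0.138,0.209],1],
    [[-0.27,0.71,0.62],[-0.119,0.138,0.209],1]
  ]
}}

```text
time: 10.35
position: [0.4794, 0.085, 0.2092]
ee_rot: [3.137, -1.044, 0.003]
contact_force: [-0.1, -0.0, 0.0]
grip_width: 0.0856
grasp_force: 0.0
```

```bash
python3 - <<'E'
from h import *
s=status.sense(); print({k:np.round(s[k],3).tolist() for k in ("q","position","ee_rot")})
w=wcam(); np.save("w3.npy",w,allow_pickle=True); cv2.imwrite("pics/w3.png",w["img"][:,:,::-1])
print(proj(w,(.675,.09,.105)))
E
```

```text
{'q': [0.2, -0.772, 2.349, -0.335, 0.555, 1.959], 'position': [0.479, 0.085, 0.209], 'ee_rot': [3.137, -1.044, 0.003]}
[320.18748815 198.18633568]
```

View pics/w3.png

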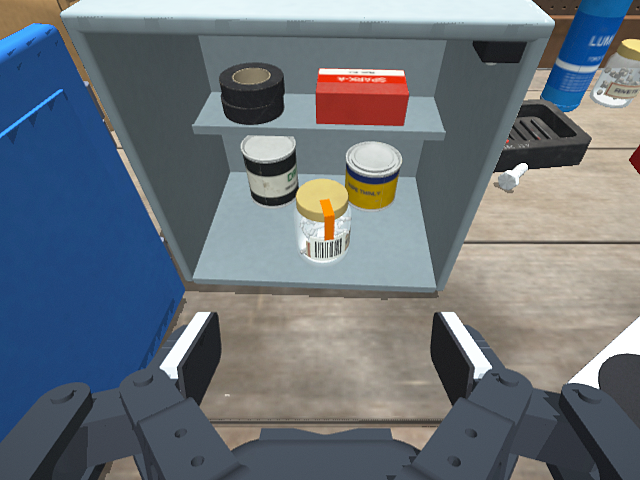

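The wrist view shows the jar lid centred at (323,199), with the orange seal to (329,240) and the label at (327,246). The tins stand behind it: black lid at (268,148), yellow lid at (374,157).

```bash
python3 - <<'E'
from h import *
w=np.load("w3.npy",allow_pickle=True).item(); im=w["img"]
hsv=cv2.cvtColor(im,cv2.COLOR_RGB2HSV); print(hsv[195,310],hsv[225,328],hsv[160,375])
h,P,c,(xs,ys)=lid(w,285,362,172,245,.105,lo=(15,60,90),hi=(28,200,255)); print("lid",h[:,0].min(0),h[:,0].max(0),c,"orange",len(xs),xs.min(),xs.max(),ys.min(),ys.max())
# lid extremes left/right rays give y at axis
for p in [(296.5,200),(349.5,200),(323,181),(323,199.5)]: print(p,onz(w,p,.105).round(4))
m=np.array([(x,y) for x,y in zip(xs,ys) if y<=213])
if len(m): print("strip top part",m.min(0),m.max(0),m.mean(0),onz(w,m[m[:,1]==m[:,1].min()].mean(0),.105))
print("label mid@",onz(w,(327,246),.056))
for n,p,z,r in [("black",(269,147),.098,.0335),("yellow",(374,157),.084,.035)]: print(n,onz(w,p,z).round(4))
print("floor front edge",onz(w,(192,283),.02),onz(w,(437,292),.02))
E
```

```text
[ 24 110 227] [ 15 255 201] [ 70   7 214]
lid [295 179] [348 240] ((0.6621443033218384, 0.08822833001613617), 0.04414234682917595) orange 64 325 334 216 239
(296.5, 200) [0.6722 0.1136 0.105 ]
(349.5, 200) [0.6723 0.0607 0.105 ]
(323, 181) [0.7024 0.0873 0.105 ]
(323, 199.5) [0.673  0.0872 0.105 ]
label mid@ [0.65432546 0.08294267 0.056     ]
black [0.7758 0.1524 0.098 ]
yellow [0.7759 0.0249 0.084 ]
floor front edge [0.63172934 0.230843   0.02      ] [ 0.62023928 -0.03565171  0.02      ]
```

```bash
python3 - <<'E'
from h import *
s=status.sense(); r=R.from_euler('xyz',s["ee_rot"]); p=np.array(s["position"]); t2=til(0,np.radians(30)); T=np.array((.696,.0872,.0595)); z=t2.apply([0,0,1])
print("pre",(r.inv().apply(T-.1*z-p)/.2).round(3),"end rel",(r.inv().apply(T-p)/.2).round(3),((r.inv()*t2).as_rotvec()/np.pi).round(3))
E
```

```text
pre [-0.108 -0.014  0.813] end rel [-0.107 -0.015  1.313] [0.001 0.001 0.   ]
```

Call:
{"op": "move_arm", "data": {
  "moves": [
    [[-0.06,-0.007,0.15],[0.001,0.001,0],1],
    [[-0.107,-0.014,0.3],[0.001,0.001,0],1],
    [[-0.107,-0.014,0.45],[0.001,0.001,0],1],
    [[-0.107,-0.014,0.6],[0.001,0.001,0],1],
    [[-0.107,-0.014,0.7],[0.001,0.001,0],1],
    [[-0.107,-0.014,0.8],[0.001,0.001,0],1],
    [[-0.107,-0.014,0.88],[0.001,0.001,0],1],
    [[-0.107,-0.014,0.94],[0.001,0.001,0],1],
    [[-0.107,-0.014,1.0],[0.001,0.001,0],1],
    [[-0.107,-0.014,1.0],[0.001,0.001,0],1]
  ]
}}

```text
time: 11.23
position: [0.6393, 0.1076, 0.1084]
ee_rot: [3.097, -1.023, -0.004]
contact_force: [0.2, 0.3, 0.1]
grip_width: 0.0853
grasp_force: 0.0
```

```bash
python3 - <<'E'
from h import *
s=status.sense(); print({k:np.round(s[k],3).tolist() for k in ("q","position","ee_rot","contact_force")})
r=R.from_euler('xyz',s["ee_rot"]); print((r.inv().apply(np.array((.696,.0872,.0595))-s["position"])/.2).round(3))
w=wcam(); cv2.imwrite("pics/w4.png",w["img"][:,:,::-1])
E
```

```text
{'q': [0.205, 0.031, 1.973, -1.051, 0.257, 2.718], 'position': [0.639, 0.108, 0.108], 'ee_rot': [3.097, -1.023, -0.004], 'contact_force': [0.173, 0.345, 0.105]}
[-0.061  0.084  0.374]
```

View pics/w4.png

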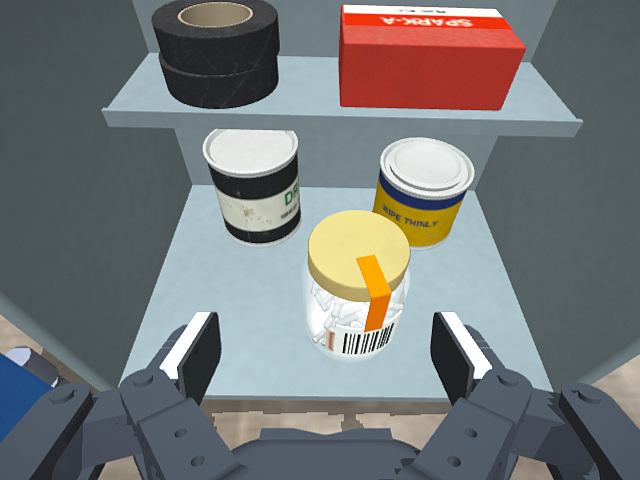

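The jar stands upright and untouched, with its lid at (358,243) and between the fingers, but joints 4 and 5 are at their limits. A steeper tool, about 48° down and aimed radially, will free the wrist. I'll back out and re-tilt.

```bash
python3 - <<'E'
from h import *
s=status.sense(); r=R.from_euler('xyz',s["ee_rot"]); p=np.array(s["position"]); n=til(.13,np.radians(48))
print("t",(r.inv().apply(np.array((.55,.085,.2))-p)/.2).round(3),((r.inv()*n).as_rotvec()/np.pi).round(3))
E
```

```text
t [ 0.16   0.142 -0.61 ] [ 0.047 -0.091 -0.029]
```

Call:
{"op": "move_arm", "data": {
  "moves": [
    [[0,0,-0.15],[0,0,0],1],
    [[0,0,-0.3],[0,0,0],1],
    [[0.05,0.05,-0.45],[0,0,0],1],
    [[0.16,0.14,-0.6],[0.02,-0.04,-0.01],1],
    [[0.16,0.14,-0.6],[0.047,-0.091,-0.029],1],
    [[0.16,0.14,-0.6],[0.047,-0.091,-0.029],1],
    [[0.16,0.14,-0.6],[0.047,-0.091,-0.029],1],
    [[0.16,0.14,-0.6],[0.047,-0.091,-0.029],1],
    [[0.16,0.14,-0.6],[0.047,-0.091,-0.029],1],
    [[0.16,0.14,-0.6],[0.047,-0.091,-0.029],1]
  ]
}}

```text
time: 12.12
position: [0.5509, 0.0848, 0.1998]
ee_rot: [-3.139, -0.739, 0.125]
contact_force: [0.5, 0.3, -0.5]
grip_width: 0.0856
grasp_force: 0.0
```

```bash
python3 - <<'E'
from h import *
s=status.sense(); print({k:np.round(s[k],3).tolist() for k in ("q","position","ee_rot","contact_force")})
r=R.from_euler('xyz',s["ee_rot"]); p=np.array(s["position"]); n=til(.13,np.radians(48)); z=n.apply([0,0,1]); T=np.array((.6745,.0872,.075))+.025*z
for d in (.11,.05,0): print(d,(r.inv().apply(T-d*z-p)/.2).round(3),((r.inv()*n).as_rotvec()/np.pi).round(3))
E
```

```text
{'q': [0.065, -0.358, 1.977, 0.062, 0.787, 1.483], 'position': [0.551, 0.085, 0.2], 'ee_rot': [-3.139, -0.739, 0.125], 'contact_force': [0.512, 0.26, -0.498]}
0.11 [0.037 0.068 0.45 ] [ 0.    -0.002 -0.001]
0.05 [0.035 0.068 0.75 ] [ 0.    -0.002 -0.001]
0 [0.034 0.068 1.   ] [ 0.    -0.002 -0.001]
```

Call:
{"op": "move_arm", "data": {
  "moves": [
    [[0.02,0.035,0.15],[0,-0.002,0],1],
    [[0.035,0.068,0.3],[0,-0.002,0],1],
    [[0.035,0.068,0.45],[0,-0.002,0],1],
    [[0.035,0.068,0.45],[0,-0.002,0],1],
    [[0.035,0.068,0.55],[0,-0.002,0],1],
    [[0.035,0.068,0.65],[0,-0.002,0],1],
    [[0.035,0.068,0.75],[0,-0.002,0],1],
    [[0.035,0.068,0.82],[0,-0.002,0],1],
    [[0.035,0.068,0.88],[0,-0.002,0],1],
    [[0.035,0.068,0.88],[0,-0.002,0],1]
  ]
}}

```text
time: 12.95
position: [0.6732, 0.0893, 0.0704]
ee_rot: [-3.138, -0.726, 0.128]
contact_force: [-0.4, -0.0, -0.3]
grip_width: 0.0853
grasp_force: 0.0
```

```bash
python3 - <<'E'
from h import *
s=status.sense(); print({k:np.round(s[k],3).tolist() for k in ("q","position","ee_rot","contact_force")})
r=R.from_euler('xyz',s["ee_rot"]); p=np.array(s["position"]); n=til(.13,np.radians(48)); z=n.apply([0,0,1]); T=np.array((.6745,.0872,.075))+.025*z
print((r.inv().apply(T-p)/.2).round(3),((r.inv()*n).as_rotvec()/np.pi).round(3))
w=wcam(); cv2.imwrite("pics/w5.png",w["img"][:,:,::-1])
E
```

```text
{'q': [0.057, 0.183, 1.746, 0.108, 0.49, 1.422], 'position': [0.673, 0.089, 0.07], 'ee_rot': [-3.138, -0.726, 0.128], 'contact_force': [-0.412, -0.018, -0.309]}
[0.02  0.012 0.111] [-0.001  0.002 -0.001]
```

View pics/w5.png

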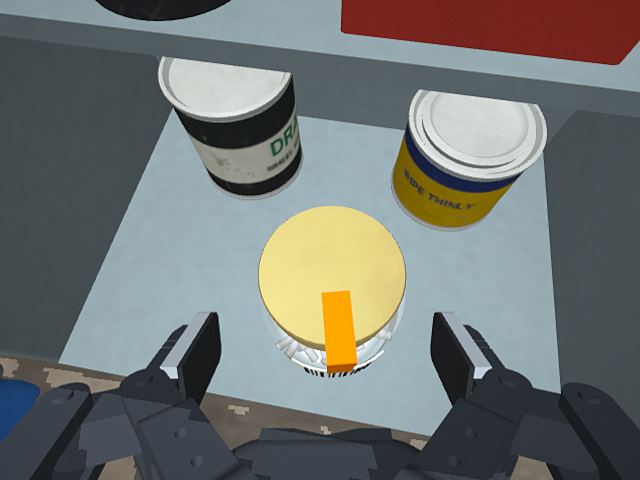

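The jar is centred between the fingers, lid centre (332,270), with clearance to the tins. I'll advance the last 22 mm and close.

Call:
{"op": "move_arm", "data": {
  "moves": [
    [[0.01,0.012,0.05],[0,0,0],1],
    [[0.02,0.012,0.11],[0,0,0],1],
    [[0.02,0.012,0.11],[0,0,0],1],
    [[0.02,0.012,0.11],[0,0,0],0.6],
    [[0.02,0.012,0.11],[0,0,0],-1],
    [[0.02,0.012,0.11],[0,0,0],-1],
    [[0.02,0.012,0.11],[0,0,0],-1],
    [[0.02,0.012,0.11],[0,0,0],-1],
    [[0.02,0.012,0.11],[0,0,0],-1],
    [[0.02,0.012,0.11],[0,0,0],-1]
  ]
}}

```text
time: 13.83
position: [0.6926, 0.089, 0.0608]
ee_rot: [-3.137, -0.731, 0.127]
contact_force: [-5.9, 1.9, 7.7]
grip_width: 0.0594
grasp_force: 66.1
```

```bash
python3 - <<'E'
from h import *
s=status.sense(); print({k:np.round(s[k],3).tolist() for k in ("q","position","ee_rot","contact_force","ft_torque","grip_width","grasp_force")})
r=R.from_euler('xyz',s["ee_rot"]); p=np.array(s["position"])
for d in [(0,0,.02),(-.07,-.01,.025),(-.13,-.02,.03)]: print((r.inv().apply(d)/.2).round(3))
E
```

```text
{'q': [0.053, 0.246, 1.696, 0.118, 0.472, 1.411], 'position': [0.693, 0.089, 0.061], 'ee_rot': [-3.137, -0.731, 0.127], 'contact_force': [-5.867, 1.86, 7.66], 'ft_torque': [0.174, 0.452, 0.149], 'grip_width': 0.059, 'grasp_force': 66.131}
[ 0.067 -0.    -0.074]
[-0.18   0.004 -0.329]
[-0.389  0.014 -0.551]
```

Call:
{"op": "move_arm", "data": {
  "moves": [
    [[0.03,0,-0.035],[0,0,0],-1],
    [[0.067,0,-0.074],[0,0,0],-1],
    [[0,0,-0.16],[0,0,0],-1],
    [[-0.06,0,-0.22],[0,0,0],-1],
    [[-0.12,0,-0.28],[0,0,0],-1],
    [[-0.18,0.004,-0.33],[0,0,0],-1],
    [[-0.24,0.007,-0.39],[0,0,0],-1],
    [[-0.29,0.01,-0.45],[0,0,0],-1],
    [[-0.34,0.012,-0.5],[0,0,0],-1],
    [[-0.39,0.014,-0.55],[0,0,0],-1]
  ]
}}

```text
time: 14.67
position: [0.5615, 0.0686, 0.09]
ee_rot: [-3.138, -0.73, 0.127]
contact_force: [-0.6, 0.4, -2.0]
grip_width: 0.0596
grasp_force: 66.0
```

```bash
python3 - <<'E'
from h import *
s=status.sense(); print({k:np.round(s[k],3).tolist() for k in ("q","position","ee_rot","contact_force","ft_torque","grip_width","grasp_force")})
r=R.from_euler('xyz',s["ee_rot"]); p=np.array(s["position"]);z0=.0608-.02
n=til(.127,np.pi/2-.731+.0) 
for d in [(.535,.068,z0+.02),(.535,.068,z0+.003),(.535,.068,z0-.001)]: print((r.inv().apply(np.array(d)-p)/.2).round(3))
print(((r.inv()*R.from_euler('xyz',(-3.137,-.731,.127))).as_rotvec()/np.pi).round(3))
E
```

```text
{'q': [0.018, -0.176, 2.062, 0.15, 0.534, 1.36], 'position': [0.562, 0.069, 0.09], 'ee_rot': [-3.138, -0.73, 0.127], 'contact_force': [-0.559, 0.366, -1.987], 'ft_torque': [-0.075, 0.506, 0.027], 'grip_width': 0.06, 'grasp_force': 66.018}
[-0.196 -0.014  0.021]
[-0.252 -0.014  0.084]
[-0.266 -0.014  0.099]
[0. 0. 0.]
```

Call:
{"op": "move_arm", "data": {
  "moves": [
    [[-0.1,-0.01,0.01],[0,0,0],-1],
    [[-0.196,-0.014,0.021],[0,0,0],-1],
    [[-0.21,-0.014,0.038],[0,0,0],-1],
    [[-0.225,-0.014,0.055],[0,0,0],-1],
    [[-0.24,-0.014,0.07],[0,0,0],-1],
    [[-0.252,-0.014,0.084],[0,0,0],-1],
    [[-0.26,-0.014,0.094],[0,0,0],-1],
    [[-0.264,-0.014,0.097],[0,0,0],-1],
    [[-0.264,-0.014,0.097],[0,0,0],-1],
    [[-0.264,-0.014,0.097],[0,0,0],-1]
  ]
}}

```text
time: 15.5
position: [0.5366, 0.0683, 0.0408]
ee_rot: [-3.138, -0.732, 0.127]
contact_force: [1.9, 0.5, 1.1]
grip_width: 0.0592
grasp_force: 66.1
```

```bash
python3 - <<'E'
from h import *
s=status.sense(); print({k:np.round(s[k],4).tolist() for k in ("q","position","ee_rot","contact_force","ft_torque","grip_width","grasp_force")})
E
```

```text
{'q': [0.0188, -0.1507, 2.1577, 0.1908, 0.4129, 1.3147], 'position': [0.5366, 0.0683, 0.0408], 'ee_rot': [-3.1379, -0.7316, 0.1274], 'contact_force': [1.9493, 0.4615, 1.1211], 'ft_torque': [-0.0047, 0.0944, 0.0456], 'grip_width': 0.0592, 'grasp_force': 66.0844}
```

Call:
{"op": "move_arm", "data": {
  "moves": [
    [[0,0,0],[0,0,0],0.7],
    [[0,0,0],[0,0,0],1],
    [[0,0,0],[0,0,0],1],
    [[0,0,0],[0,0,0],1],
    [[0,0,-0.1],[0,0,0],1],
    [[0,0,-0.25],[0,0,0],1],
    [[0,0,-0.4],[0,0,0],1],
    [[0.1,0,-0.55],[0,0,0],1],
    [[0.25,0,-0.7],[0,0,0],1],
    [[0.4,0,-0.8],[0,0,0],1]
  ]
}}

```text
time: 16.33
position: [0.4883, 0.0615, 0.2152]
ee_rot: [-3.138, -0.732, 0.127]
contact_force: [1.9, -0.5, 0.8]
grip_width: 0.0852
grasp_force: 0.0
```

```bash
python3 - <<'E'
from h import *
s=status.sense(); print({k:np.round(s[k],4).tolist() for k in ("q","position","ee_rot","contact_force","grip_width","grasp_force")})
r=R.from_euler('xyz',s["ee_rot"]); p=np.array(s["position"])
for y in (.127,):
    n=R.from_euler('xyz',(np.pi,0,y)); print((r.inv().apply(np.array((.46,.066,.30))-p)/.2).round(3),((r.inv()*n).as_rotvec()/np.pi).round(3))
E
```

```text
{'q': [-0.0003, -0.6007, 2.1063, 0.1121, 0.9115, 1.4068], 'position': [0.4883, 0.0615, 0.2152], 'ee_rot': [-3.1381, -0.7319, 0.1271], 'contact_force': [1.8755, -0.4534, 0.7903], 'grip_width': 0.0852, 'grasp_force': 0.0}
[ 0.181 -0.042 -0.407] [-0.001 -0.233  0.   ]
```

Call:
{"op": "move_arm", "data": {
  "moves": [
    [[0.18,-0.04,-0.4],[0,-0.233,0],1],
    [[0.18,-0.04,-0.4],[0,-0.233,0],1],
    [[0.18,-0.04,-0.4],[0,-0.233,0],1],
    [[0.18,-0.04,-0.4],[0,-0.233,0],1],
    [[0.18,-0.04,-0.4],[0,-0.233,0],1],
    [[0.18,-0.04,-0.4],[0,-0.233,0],1],
    [[0.18,-0.04,-0.4],[0,-0.233,0],1],
    [[0.18,-0.04,-0.4],[0,-0.233,0],1],
    [[0.18,-0.04,-0.4],[0,-0.233,0],1],
    [[0.18,-0.04,-0.4],[0,-0.233,0],1]
  ]
}}

```text
time: 17.17
position: [0.4616, 0.0659, 0.2962]
ee_rot: [-3.139, 0.001, 0.13]
contact_force: [-0.8, -0.2, -0.3]
grip_width: 0.0854
grasp_force: 0.0
```

```bash
python3 - <<'E'
from h import *
s=status.sense(); print({k:np.round(s[k],4).tolist() for k in ("q","position","ee_rot")})
w=wcam(); np.save("w6.npy",w,allow_pickle=True); cv2.imwrite("pics/w6.png",w["img"][:,:,::-1])
print(proj(w,(.52,.066,.085)))
E
```

```text
{'q': [0.0609, -0.1195, 1.4404, 0.003, 1.8216, 1.5025], 'position': [0.4616, 0.0659, 0.2962], 'ee_rot': [-3.1386, 0.0007, 0.1299]}
[334.00940622 149.17691096]
```

View pics/w6.png

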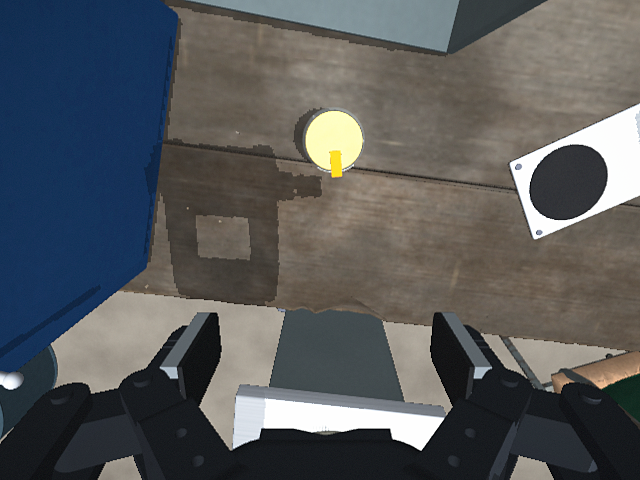

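The view shows the jar upright on the bench, with its lid at (334,140) and the seal strip down to (336,177). The pad is at (568,182).

```bash
python3 - <<'E'
from h import *
w=np.load("w6.npy",allow_pickle=True).item(); im=w["img"]; hsv=cv2.cvtColor(im,cv2.COLOR_RGB2HSV)
print(hsv[135,334],hsv[165,336])
sub=np.zeros(im.shape[:2],np.uint8); sub[100:185,295:375]=255
o=cv2.inRange(hsv,(10,170,150),(26,255,255))&sub; l=cv2.inRange(hsv,(20,60,150),(35,169,255))&sub
ys,xs=np.nonzero(o); print("strip",len(xs),xs.min(),xs.max(),ys.min(),ys.max())
ct=max(cv2.findContours(l|o,0,2)[0],key=cv2.contourArea)
L=np.nonzero(l); 
for nm,mk in (("all",l|o),("lid",l)):
    c=max(cv2.findContours(mk,0,2)[0],key=cv2.contourArea); (cx,cy),rr=cv2.minEnclosingCircle(c); print(nm,cx,cy,rr)
# lid circle from upper contour points (above the strip)
c=max(cv2.findContours(l,0,2)[0],key=cv2.contourArea)[:,0]; h=cv2.convexHull(c)[:,0]; P=np.array([onz(w,p,.085)[:2] for p in h])
from scipy.optimize import least_squares as LS
f=LS(lambda v:np.hypot(*(P-v[:2]).T)-v[2],[.52,.066,.027],loss='soft_l1',f_scale=.001); print("lid circle",f.x.round(4))
ctr=f.x[:2]
S=np.array([onz(w,p,.085)[:2] for p in zip(xs[ys<166],ys[ys<166])]); 
d=S.mean(0)-ctr; print("jar yaw from lid strip",np.arctan2(d[1],d[0]),np.hypot(*d))
d=[ (onz(w,(xs[ys==y].mean(),y),.085)[:2]) for y in range(ys.min()+1,165)]; d=np.array(d); v=np.polyfit(d[:,0],d[:,1],1); print("strip line dir",np.arctan2(-v[0],-1.))
# pad
k=((im.max(2)<70)*255).astype(np.uint8); k[:,:500]=0;k[:120]=0;k[250:]=0
c=max(cv2.findContours(k,0,2)[0],key=cv2.contourArea); e=cv2.fitEllipse(c); print("pad",e,onz(w,e[0],.008)); Q=np.array([onz(w,p,.008)[:2] for p in c[:,0]]); f=LS(lambda v:np.hypot(*(Q-v[:2]).T)-v[2],[.51,-.21,.045]);print(f.x)
m=wp=((im.min(2)>150)*255).astype(np.uint8);wp[:,:480]=0;wp[280:]=0
c=max(cv2.findContours(wp,0,2)[0],key=cv2.contourArea);print([(p.tolist(),onz(w,p,.006)[:2].round(4).tolist()) for p in cv2.approxPolyDP(cv2.convexHull(c),4,True)[:,0]])
E
```

```text
[ 30  65 254] [ 26 214 254]
strip 239 330 341 151 176
all 333.9319763183594 142.41162109375 31.992456436157227
lid 333.6170349121094 140.14894104003906 29.8397216796875
lid circle [0.5274 0.0675 0.0266]
jar yaw from lid strip -2.891401427690052 0.015711860165042033
strip line dir -2.9360793134476153
pad ((567.976806640625, 181.89505004882812), (67.53622436523438, 82.64270782470703), 49.23957061767578) [ 0.51448022 -0.21215936  0.008     ]
[ 0.51313049 -0.21231543  0.043545  ]
[([639, 103], [0.608, -0.262]), ([639, 195], [0.5104, -0.302]), ([534, 238], [0.4425, -0.195]), ([510, 162], [0.5277, -0.1396])]
```

```bash
python3 - <<'E'
from h import *
for n in ("side","top"):
    c=cam(n); a=proj(c,(.524,.067,.085)); x,y=a.astype(int); hsv=cv2.cvtColor(c["img"],cv2.COLOR_RGB2HSV)
    m=cv2.inRange(hsv,(14,50,110),(32,200,255)); k=np.zeros_like(m); k[y-15:y+15,x-15:x+15]=m[y-15:y+15,x-15:x+15]
    cs=cv2.findContours(k,0,2)[0]
    if cs:
        ct=max(cs,key=cv2.contourArea); print(n,a,cv2.contourArea(ct),cv2.boundingRect(ct), onz(c,cv2.fitEllipse(ct)[0],.085) if len(ct)>5 else 0)
    else: print(n,"hidden",c["img"][y,x])
s=status.sense(); r=R.from_euler('xyz',s["ee_rot"]); p=np.array(s["position"]); nr=R.from_euler('xyz',(np.pi,0,.222))
for t in [(.525,.067,.15),(.525,.067,.035)]: print((r.inv().apply(np.array(t)-p)/.2).round(3),((r.inv()*nr).as_rotvec()/np.pi).round(3))
E
```

```text
side [325.90915658 276.9959178 ] 214.5 (317, 270, 19, 17) [0.52260438 0.0695733  0.085     ]
top [305.43515892 276.57351734] 69.0 (296, 270, 9, 14) [0.52572933 0.08361251 0.085     ]
[0.316 0.038 0.733] [-0.001  0.    -0.029]
[0.316 0.04  1.308] [-0.001  0.    -0.029]
```

Call:
{"op": "move_arm", "data": {
  "moves": [
    [[0.15,0.02,0.2],[0,0,-0.029],1],
    [[0.316,0.038,0.4],[0,0,-0.029],1],
    [[0.316,0.038,0.6],[0,0,-0.029],1],
    [[0.316,0.038,0.73],[0,0,-0.029],1],
    [[0.316,0.038,0.73],[0,0,-0.029],1],
    [[0.316,0.038,0.73],[0,0,-0.029],1],
    [[0.316,0.038,0.8],[0,0,-0.029],1],
    [[0.316,0.038,0.88],[0,0,-0.029],1],
    [[0.316,0.038,0.95],[0,0,-0.029],1],
    [[0.316,0.038,1.0],[0,0,-0.029],1]
  ]
}}

```text
time: 18.15
position: [0.5263, 0.0673, 0.099]
ee_rot: [-3.139, -0.003, 0.221]
contact_force: [-0.4, 0.5, -0.4]
grip_width: 0.0853
grasp_force: 0.0
```

```bash
python3 - <<'E'
from h import *
s=status.sense(); print({k:np.round(s[k],4).tolist() for k in ("q","position","ee_rot","contact_force")})
r=R.from_euler('xyz',s["ee_rot"]); p=np.array(s["position"]); 
w=wcam(); im=w["img"]; hsv=cv2.cvtColor(im,cv2.COLOR_RGB2HSV); l=cv2.inRange(hsv,(18,50,130),(35,190,255)); l=cv2.morphologyEx(l,2,np.ones((3,3)))
ct=max(cv2.findContours(l,0,2)[0],key=cv2.contourArea); h=cv2.convexHull(ct)[:,0]
from scipy.optimize import least_squares as LS
P=np.array([onz(w,q,.085)[:2] for q in h]); f=LS(lambda v:np.hypot(*(P-v[:2]).T)-v[2],[.525,.067,.027],loss='soft_l1',f_scale=.001); print(cv2.contourArea(ct),h.min(0),h.max(0),f.x.round(4),f.cost)
for t in [(*f.x[:2],.035),(.525,.067,.035)]:print((r.inv().apply(np.array(t)-p)/.2).round(3))
E
```

```text
{'q': [0.056, 0.1494, 1.5646, 0.0029, 1.4247, 1.4053], 'position': [0.5263, 0.0673, 0.099], 'ee_rot': [-3.1392, -0.0033, 0.2211], 'contact_force': [-0.4224, 0.5465, -0.4293]}
8354.0 [269 237] [382 346] [0.5301 0.0683 0.0271] 1.1443689876981583e-05
[ 0.019 -0.     0.32 ]
[-0.008  0.001  0.32 ]
```

Call:
{"op": "move_arm", "data": {
  "moves": [
    [[0.01,0,0.08],[0,0,0],1],
    [[0.01,0,0.16],[0,0,0],1],
    [[0.01,0,0.24],[0,0,0],1],
    [[0.01,0,0.32],[0,0,0],1],
    [[0.01,0,0.32],[0,0,0],1],
    [[0.01,0,0.32],[0,0,0],-1],
    [[0.01,0,0.32],[0,0,0],-1],
    [[0.01,0,0.32],[0,0,0],-1],
    [[0.01,0,0.32],[0,0,0],-1],
    [[0.01,0,0.32],[0,0,0],-1]
  ]
}}

```text
time: 19.03
position: [0.5287, 0.0678, 0.0349]
ee_rot: [-3.139, -0.003, 0.221]
contact_force: [0.2, -0.8, 7.4]
grip_width: 0.0598
grasp_force: 65.6
```

Call:
{"op": "move_arm", "data": {
  "moves": [
    [[0,0,0],[0,0,0],-1],
    [[0,0,0],[0,0,0],-1],
    [[0,0,-0.05],[0,0,0],-1],
    [[0,0,-0.1],[0,0,0],-1],
    [[0,0,-0.18],[0,0,0],-1],
    [[0,0,-0.26],[0,0,0],-1],
    [[0,0,-0.36],[0,0,0],-1],
    [[0,0,-0.46],[0,0,0],-1],
    [[0,0,-0.56],[0,0,0],-1],
    [[0,0,-0.56],[0,0,0],-1]
  ]
}}

```text
time: 19.87
position: [0.5292, 0.0676, 0.1496]
ee_rot: [-3.14, -0.007, 0.221]
contact_force: [0.9, 0.4, -2.1]
grip_width: 0.0597
grasp_force: 65.3
```

```bash
python3 - <<'E'
from h import *
s=status.sense(); print({k:np.round(s[k],4).tolist() for k in ("q","position","ee_rot","contact_force","ft_torque","grip_width","grasp_force")})
r=R.from_euler('xyz',s["ee_rot"]); p=np.array(s["position"])
for c in (cam("side"),cam("top")):
    pass
for t,y in [((.49,-.07,.16),1.2),((.45,-.2,.16),2.15)]:
    n=R.from_euler('xyz',(np.pi,0,y)); print((r.inv().apply(np.array(t)-p)/.2).round(3),((r.inv()*n).as_rotvec()/np.pi).round(3)); r,p=n,np.array(t)
E
```

```text
{'q': [0.0563, 0.1113, 1.5018, 0.0029, 1.5224, 1.4059], 'position': [0.5292, 0.0676, 0.1496], 'ee_rot': [-3.1398, -0.0065, 0.2211], 'contact_force': [0.9431, 0.4253, -2.0633], 'ft_torque': [-0.01, -0.0803, 0.005], 'grip_width': 0.0597, 'grasp_force': 65.3097}
[-0.342  0.628 -0.055] [ 0.    -0.002 -0.312]
[-0.678  0.049  0.   ] [ 0.     0.    -0.302]
```

Call:
{"op": "move_arm", "data": {
  "moves": [
    [[-0.34,0.63,-0.05],[0,0,-0.31],-1],
    [[-0.34,0.63,-0.05],[0,0,-0.31],-1],
    [[-0.34,0.63,-0.05],[0,0,-0.31],-1],
    [[-0.34,0.63,-0.05],[0,0,-0.31],-1],
    [[-0.34,0.63,-0.05],[0,0,-0.31],-1],
    [[-0.34,0.63,-0.05],[0,0,-0.31],-1],
    [[-0.34,0.63,-0.05],[0,0,-0.31],-1],
    [[-0.34,0.63,-0.05],[0,0,-0.31],-1],
    [[-0.34,0.63,-0.05],[0,0,-0.31],-1],
    [[-0.34,0.63,-0.05],[0,0,-0.31],-1]
  ]
}}

```text
time: 20.8
position: [0.4877, -0.0703, 0.1522]
ee_rot: [-3.136, -0.001, 1.192]
contact_force: [0.7, 0.1, -2.5]
grip_width: 0.0601
grasp_force: 65.5
```

```bash
python3 - <<'E'
from h import *
s=status.sense(); print({k:np.round(s[k],4).tolist() for k in ("position","ee_rot","contact_force","grip_width","grasp_force")})
plan([((.512,-.2125,.13),(np.pi,0,2.148))])
E
```

```text
{'position': [0.4877, -0.0703, 0.1522], 'ee_rot': [-3.1356, -0.0011, 1.1924], 'contact_force': [0.6862, 0.087, -2.4675], 'grip_width': 0.0601, 'grasp_force': 65.4912}
shift [-0.616, 0.376, 0.108] turn [-0.002, -0.001, -0.304]
```

Call:
{"op": "move_arm", "data": {
  "moves": [
    [[-0.616,0.376,0],[0,0,-0.304],-1],
    [[-0.616,0.376,0],[0,0,-0.304],-1],
    [[-0.616,0.376,0],[0,0,-0.304],-1],
    [[-0.616,0.376,0],[0,0,-0.304],-1],
    [[-0.616,0.376,0],[0,0,-0.304],-1],
    [[-0.616,0.376,0],[0,0,-0.304],-1],
    [[-0.616,0.376,0],[0,0,-0.304],-1],
    [[-0.616,0.376,0.1],[0,0,-0.304],-1],
    [[-0.616,0.376,0.1],[0,0,-0.304],-1],
    [[-0.616,0.376,0.1],[0,0,-0.304],-1]
  ]
}}

```text
time: 21.63
position: [0.5121, -0.212, 0.1314]
ee_rot: [-3.139, -0.007, 2.145]
contact_force: [-0.8, 1.6, -1.9]
grip_width: 0.0598
grasp_force: 65.6
```

```bash
python3 - <<'E'
from h import *
from scipy.optimize import least_squares as LS
s=status.sense(); print({k:np.round(s[k],4).tolist() for k in ("q","position","ee_rot","contact_force","grip_width")})
w=wcam(); cv2.imwrite("pics/w7.png",w["img"][:,:,::-1]); im=w["img"]; hsv=cv2.cvtColor(im,cv2.COLOR_RGB2HSV)
p=np.array(s["position"]); print("pad px",proj(w,(.512,-.2125,.008)),"lid px",proj(w,(p[0],p[1],p[2]+.05)))
l=cv2.inRange(hsv,(18,50,130),(35,190,255)); l[:,:200]=0;l[:,440:]=0;l=cv2.morphologyEx(l,2,np.ones((3,3)))
ct=max(cv2.findContours(l,0,2)[0],key=cv2.contourArea); h=cv2.convexHull(ct)[:,0]
P=np.array([onz(w,q,p[2]+.05)[:2] for q in h]); f=LS(lambda v:np.hypot(*(P-v[:2]).T)-v[2],[*p[:2],.027],loss='soft_l1',f_scale=.001); print("lid",f.x,h.min(0),h.max(0),"off",f.x[:2]-p[:2])
o=cv2.inRange(hsv,(8,170,130),(26,255,255)); o[:,:200]=0;o[:,440:]=0; ys,xs=np.nonzero(o); print(len(xs),xs.min(),xs.max(),ys.min(),ys.max())
E
```

```text
{'q': [-0.4597, 0.1931, 1.4483, 0.0012, 1.508, -1.0336], 'position': [0.5121, -0.212, 0.1314], 'ee_rot': [-3.1386, -0.0073, 2.1446], 'contact_force': [-0.8484, 1.57, -1.8731], 'grip_width': 0.0598}
pad px [325.00088577 236.94437475] lid px [323.88243967 398.15077775]
lid [ 0.51009283 -0.2081866   0.02683937] [239 301] [410 435] off [-0.00200148  0.00381712]
386 200 341 332 434
```

View pics/w7.png

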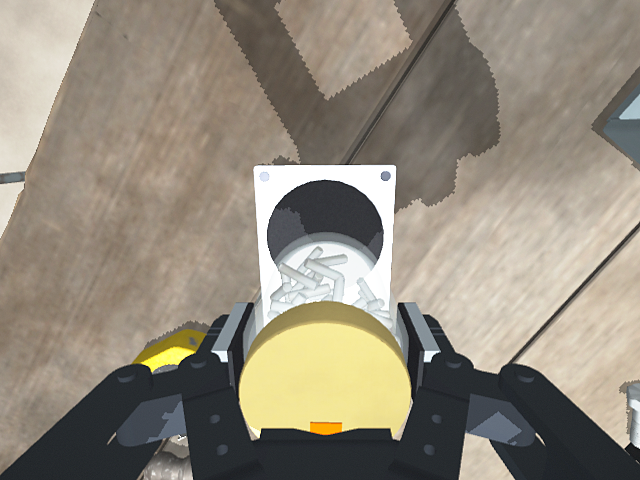

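The pad is centred at about (325,237), matching the prediction. The plate edges are square to the image, and the jar is held upright with its seal at (326,427) towards the head. I'll lower it.

Call:
{"op": "move_arm", "data": {
  "moves": [
    [[-0.012,0,0.1],[0,0,0],-1],
    [[-0.012,0,0.2],[0,0,0],-1],
    [[-0.012,0,0.28],[0,0,0],-1],
    [[-0.012,0,0.34],[0,0,0],-1],
    [[-0.012,0,0.38],[0,0,0],-1],
    [[-0.012,0,0.41],[0,0,0],-1],
    [[-0.012,0,0.425],[0,0,0],-1],
    [[-0.012,0,0.435],[0,0,0],-1],
    [[-0.012,0,0.44],[0,0,0],-1],
    [[-0.012,0,0.44],[0,0,0],-1]
  ]
}}

```text
time: 22.52
position: [0.5144, -0.2145, 0.0456]
ee_rot: [-3.141, -0.003, 2.15]
contact_force: [-0.2, 0.3, -0.0]
grip_width: 0.0599
grasp_force: 65.6
```

Call:
{"op": "move_arm", "data": {
  "moves": [
    [[0,0,0.004],[0,0,0],-1],
    [[0,0,0.008],[0,0,0],-1],
    [[0,0,0.008],[0,0,0],-1],
    [[0,0,0.008],[0,0,0],-1],
    [[0,0,0.008],[0,0,0],-1],
    [[0,0,0.008],[0,0,0],-1],
    [[0,0,0.008],[0,0,0],-1],
    [[0,0,0.008],[0,0,0],-1],
    [[0,0,0.008],[0,0,0],-1],
    [[0,0,0.008],[0,0,0],-1]
  ]
}}

```text
time: 23.35
position: [0.5141, -0.2143, 0.0435]
ee_rot: [-3.141, -0.004, 2.15]
contact_force: [0.8, 0.5, -2.0]
grip_width: 0.0598
grasp_force: 65.6
```

Call:
{"op": "move_arm", "data": {
  "moves": [
    [[0,0,0.003],[0,0,0],-1],
    [[0,0,0.006],[0,0,0],-1],
    [[0,0,0.009],[0,0,0],-1],
    [[0,0,0.012],[0,0,0],-1],
    [[0,0,0.012],[0,0,0],-1],
    [[0,0,0.012],[0,0,0],-1],
    [[0,0,0.012],[0,0,0],-1],
    [[0,0,0.012],[0,0,0],-1],
    [[0,0,0.012],[0,0,0],-1],
    [[0,0,0.012],[0,0,0],-1]
  ]
}}

```text
time: 24.18
position: [0.5145, -0.2147, 0.043]
ee_rot: [-3.141, -0.002, 2.15]
contact_force: [-4.4, 2.3, 9.2]
grip_width: 0.0596
grasp_force: 66.9
```

Contact, at the expected height of 0.043. I'll release and rise straight up.

Call:
{"op": "move_arm", "data": {
  "moves": [
    [[0,0,0],[0,0,0],0.7],
    [[0,0,0],[0,0,0],1],
    [[0,0,0],[0,0,0],1],
    [[0,0,0],[0,0,0],1],
    [[0,0,0],[0,0,0],1],
    [[0,0,-0.1],[0,0,0],1],
    [[0,0,-0.25],[0,0,0],1],
    [[0,0,-0.4],[0,0,0],1],
    [[0,0,-0.6],[0,0,0],1],
    [[0,0,-0.8],[0,0,0],1]
  ]
}}

```text
time: 25.02
position: [0.514, -0.2144, 0.202]
ee_rot: [-3.14, -0.005, 2.15]
contact_force: [1.0, 0.8, 0.1]
grip_width: 0.0858
grasp_force: 0.0
```

Call:
{"op": "move_arm", "data": {
  "moves": [
    [[0.1,0,-0.1],[0,0,0],1],
    [[0.2,0,-0.2],[0,0,0],1],
    [[0.2,0,-0.4],[0,0,0],1],
    [[0.0,0,-0.4],[0,0,0],1],
    [[-0.1,0,-0.4],[0,0,0],1],
    [[-0.1,0,-0.4],[0,0,0],1],
    [[-0.1,0,-0.4],[0,0,0],1],
    [[-0.1,0,-0.4],[0,0,0],1],
    [[-0.1,0,-0.4],[0,0,0],1],
    [[-0.1,0,-0.4],[0,0,0],1]
  ]
}}

```text
time: 25.85
position: [0.5255, -0.2311, 0.2813]
ee_rot: [-3.141, -0.004, 2.151]
contact_force: [-0.1, -0.7, 0.1]
grip_width: 0.0856
grasp_force: 0.0
```

```bash
python3 - <<'E'
from h import *
s=status.sense(); print({k:np.round(s[k],4).tolist() for k in ("position","ee_rot","contact_force","grip_width")})
w=wcam(); c=cam("side"); np.save("w8.npy",w,allow_pickle=True)
for q in [(.512,-.2125,.008),(.512,-.2125,.093)]: print(proj(w,q),proj(c,q))
a=cv2.resize(c["img"][120:370,190:440],(400,400)); b=cv2.resize(w["img"][:, 80:560],(400,400)); cv2.imwrite("pics/w8.png",np.hstack([a,b])[:,:,::-1])
E
```

```text
{'position': [0.5255, -0.2311, 0.2813], 'ee_rot': [-3.1409, -0.0036, 2.1506], 'contact_force': [-0.082, -0.7243, 0.0517], 'grip_width': 0.0856}
[324.28008562 178.45162071] [397.35700152 251.12596749]
[323.94630423 191.16302637] [400.00393145 234.39106091]
```

View pics/w8.png

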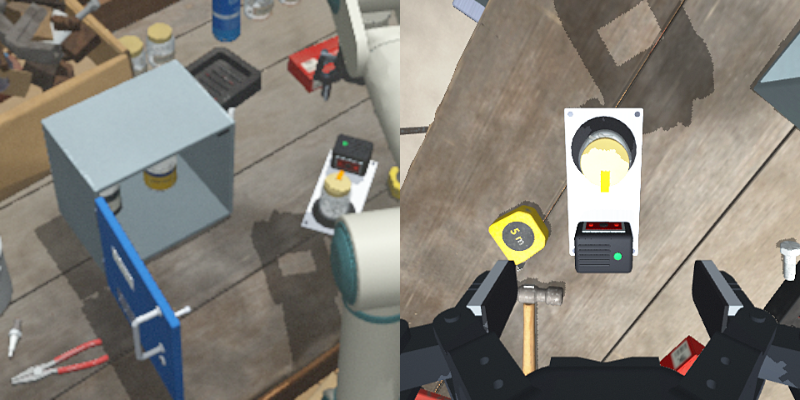

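The jar stands upright in the middle of the pad: its lid is at about (326,190), against (324,191) predicted for a centred jar. The seal points squarely at the head, the door is wide open and the gripper is clear. Handing in.

```bash
python3 -c "
from workcell import order; print(order.close_job())"
```

```text
the job is handed in; nothing more can be done
None
```

The cabinet door is open past a right angle (about 1.66 rad), the jar stands upright in the middle of the reader's pad with its label facing the window, and the job was handed in at about 26 s; no verdict was returned.

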